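# Face a busbar with insulating plates and roll them down

## Robot

A 6-joint arm with a two-finger parallel gripper is mounted at the origin on the work surface. World frame = base frame: x ahead of the robot, y to its left, z up, the work surface at z = 0. Lengths are in m, angles in degrees, forces in N, time in s.
With the tool pointing down it reaches from about 0.35 to 0.85 m from the base axis. Payload 8.1 kg.
Tool frame: the origin (TCP) lies on the centre line of the jaws, within the pads' length; the fingertips stand ahead of it and the grasp point (between the pads) lies 2 mm behind it (manip.finger_overhang is the z of the fingertips in the tool frame, in m); z points along the fingers, y is the line along which they close (so a half turn about z gives the same grasp; the last joint's range is limited). The gripper opens to 93 mm and grips with 3 to 60 N. Pads are 15 mm wide; open, the fingers measure 128 mm over their backs; the gripper's body (75 mm by 188 mm) begins 65 mm behind the grasp point.
Start: joints at [70.222, 7.471, 85.268, -0, 87.261, -4.893], TCP at [0.154, 0.58, 0.236] pointing down, gripper open.
Joint ranges: [-169.43, 169.43], [-51.17, 129.36], [1.28, 143.12], [-76.62, 256.62], [0, 156.53], [-152.29, 152.29]. Speed limits (degrees/s): [136.94, 136.94, 159.86, 180, 180, 180].

## Interface

Orientations are given as [roll, pitch, yaw] about the fixed x, y, z axes, in that order (R = Rz(yaw) Ry(pitch) Rx(roll)).
In Python, from bench import manip, eyes, finish_job gives the robot as it stands.
- The arm moves only by the tool arm_command, never from a script. Its argument "plan" is one flat list of numbers, 5 for each row, row after row: the finger opening in m, from 0 to 0.093, then the shift along the world's x, y, z in m, then the turn about the world's z in rad. In form: [grip, x, y, z, yaw, grip, x, y, z, yaw, ...]. A call has 1 to 12 rows; each row is the pose to reach, as a shift and turn from the pose commanded when the call began; what a row does not reach only later rows make up. A row lasts 1/10 s, in which the tool goes at most 50 mm and 8.59 degrees, less where a joint would pass 70% of its speed; a pose out of reach is approached as far as the arm can. A call with a gripper value outside its range is refused whole. The fingers move at their own pace and stop on an object; "squeeze" is the grip in N (left out, the last holds). Time passes only in rows, so rows that repeat a pose let the fingers close. It gives the time, the measured TCP pose, the force, the opening and the grip force at its end, in the units of the state.
- manip.sense(): the state, without advancing time (a new reading comes with each control period).
- eyes.read_camera(name): name is "scene" or "top" or "wrist"; returns a dict with "image" (480x640x3 uint8, red, green, blue), "fx", "fy", "cx", "cy" (pixels), "k1" (the pictures are not rectified: a ray, as slopes to the right and down, at radius r is drawn at 1 + k1 r^2 times it, then the intrinsics apply), "extrinsics" (4x4, takes a point from world to camera coordinates). Camera axes: x right, y up, looking along -z (the intrinsics and any distortion apply to the point x, -y, -z); pixel columns grow to the right and rows downward; lengths in m; the calibration is good to about 2 mm. A picture is of the moment at which its call begins. There is no depth.
- finish_job(): hands the job in; it is judged then, once.
The state is a dict: "time_s": time; "q": joint angles; "joint_velocities": joint speeds; "effort": joint torques, N m; "tcp_pos": TCP position; "eef_rot": TCP orientation; "contact_force": force on the tool from outside, world axes, zero at the start; "ft_torque": the same for the moment, N m; "grip_width": finger opening in m; "finger_force": force on a finger pad.
Only numpy, scipy, OpenCV 4.12 (cv2) and the standard library are available. Lean on these libraries where they do the work, as an engineer would, in place of code of your own. Each camera call takes 0.05 s, during which the arm holds its last target. There are 200 camera calls.

## Task

Lift every insulating plate straight up out of the wooden storage comb without shifting the comb, and lay each gently, unpressed, in a bay of its own on the aluminium busbar, tabs between the white blocks. When all are laid, bed them fully down by rolling the held hand roller along the row with a steady downward push, never pressing them with the fingers, then stand the roller back upright in the middle of its rubber mat. Leave the other things where they are.

Things in the scene. Friction and masses are not known exactly. Their poses are not given: they have to be found in the camera images.
- plate0_mid (a point): Flat red-brown rigid plate, one of up to five alike (None if absent): 56 mm (its x) by 46 mm (its y), 14 mm thick (z), 75 g, with a tab 16 mm wide and 5 mm long in the middle of each y end (56 mm over the tabs). This point is its centre, 7 mm above its underside; either face may be up. It starts in the comb, its x across the comb. Take it by its x faces, which overhang its support by 8 mm.
- plate1_mid (a point): Flat red-brown rigid plate, one of up to five alike (None if absent): 56 mm (its x) by 46 mm (its y), 14 mm thick (z), 75 g, with a tab 16 mm wide and 5 mm long in the middle of each y end (56 mm over the tabs). This point is its centre, 7 mm above its underside; either face may be up. It starts in the comb, its x across the comb. Take it by its x faces, which overhang its support by 8 mm.
- plate2_mid (a point): Flat red-brown rigid plate, one of up to five alike (None if absent): 56 mm (its x) by 46 mm (its y), 14 mm thick (z), 75 g, with a tab 16 mm wide and 5 mm long in the middle of each y end (56 mm over the tabs). This point is its centre, 7 mm above its underside; either face may be up. It starts in the comb, its x across the comb. Take it by its x faces, which overhang its support by 8 mm.
- plate3_mid (a point): Flat red-brown rigid plate, one of up to five alike (None if absent): 56 mm (its x) by 46 mm (its y), 14 mm thick (z), 75 g, with a tab 16 mm wide and 5 mm long in the middle of each y end (56 mm over the tabs). This point is its centre, 7 mm above its underside; either face may be up. It starts in the comb, its x across the comb. Take it by its x faces, which overhang its support by 8 mm.
- plate4_mid (a point): Flat red-brown rigid plate, one of up to five alike (None if absent): 56 mm (its x) by 46 mm (its y), 14 mm thick (z), 75 g, with a tab 16 mm wide and 5 mm long in the middle of each y end (56 mm over the tabs). This point is its centre, 7 mm above its underside; either face may be up. It starts in the comb, its x across the comb. Take it by its x faces, which overhang its support by 8 mm.
- rack: Loose wooden storage comb, 2 kg: bar 40 mm wide (x), 317 mm long (y), 25 mm high, on a foot 75 mm wide, 5 mm thick. Pairs of keeper blocks, 12 mm high on the bar, every 61 mm. Plates lie on the bar, 61 mm apart, tabs between the blocks with 1.5 mm play: they come out only straight up (14 mm). Origin: centre of its underside.
- bed: Fixed aluminium busbar, 40 mm wide (x), 350 mm long (y), 25 mm high, with five bays along y, each with a dark bedding pad 36 x 44 mm whose top stands 4 mm proud of the bar. The bays, 51 mm long in y, are parted by pairs of white keeper blocks 12 mm long in y and 10 mm high on the bar; the tabs go in the 22 mm gap of a pair. Origin: centre of its underside.
- bay0 (a point): Centre of a bay, 29 mm above the table, at the pad's top before pressing (this point stays put). Axes as the busbar's; bays 63 mm apart in y. Any plate fits any bay, its x along the bay's x. The pad bears the plate's weight, gives only above about 6 N, then stays down: plate centre 36 mm above the table when laid, 32 mm (top at 39 mm) when fully down on the bar.
- bay1 (a point): Centre of a bay, 29 mm above the table, at the pad's top before pressing (this point stays put). Axes as the busbar's; bays 63 mm apart in y. Any plate fits any bay, its x along the bay's x. The pad bears the plate's weight, gives only above about 6 N, then stays down: plate centre 36 mm above the table when laid, 32 mm (top at 39 mm) when fully down on the bar.
- bay2 (a point): Centre of a bay, 29 mm above the table, at the pad's top before pressing (this point stays put). Axes as the busbar's; bays 63 mm apart in y. Any plate fits any bay, its x along the bay's x. The pad bears the plate's weight, gives only above about 6 N, then stays down: plate centre 36 mm above the table when laid, 32 mm (top at 39 mm) when fully down on the bar.
- bay3 (a point): Centre of a bay, 29 mm above the table, at the pad's top before pressing (this point stays put). Axes as the busbar's; bays 63 mm apart in y. Any plate fits any bay, its x along the bay's x. The pad bears the plate's weight, gives only above about 6 N, then stays down: plate centre 36 mm above the table when laid, 32 mm (top at 39 mm) when fully down on the bar.
- bay4 (a point): Centre of a bay, 29 mm above the table, at the pad's top before pressing (this point stays put). Axes as the busbar's; bays 63 mm apart in y. Any plate fits any bay, its x along the bay's x. The pad bears the plate's weight, gives only above about 6 N, then stays down: plate centre 36 mm above the table when laid, 32 mm (top at 39 mm) when fully down on the bar.
- roller_grip (a point): Middle of the hand roller's square wooden grip (30 x 30 mm, 56 mm high, plain, sides along the roller's x and y), 80 mm above the drums' underside when unpressed. It ends 28 mm above and 28 mm below this point. The grip is sprung: pushed down it sinks into the carriage up to 12 mm, 4.5 N to start and 1.5 N more per mm.
- roller_base (a point): The roller's carriage: point midway between its two drums at the height of their underside. It rolls along its x; drums lie along y, 36 mm in diameter, 50 mm long, axes 22 mm either side of this point in x; above them a plate 80 x 54 mm with its top 46 mm up. It stands by itself on both drums; 0.35 kg in all.
- drum_a (a joint): Turning angle (rad, unlimited) of the roller's front (+x) drum; grows as the roller moves along its +x.
- drum_b (a joint): Turning angle (rad, unlimited) of the roller's rear (-x) drum; grows as the roller moves along its +x.
- mat: Thin fixed black rubber mat, 120 x 120 x 3 mm, where the roller stands at the start and is put back. Origin: centre of its underside.
- insulator: Bystander, leave alone: ribbed brown post insulator, 62 mm across, 85 mm tall. Origin at its underside or on the table.
- reel: Bystander, leave alone: white plastic ring lying flat, 90 mm across, 20 mm high. Origin at its underside or on the table.
- driver: Bystander, leave alone: screwdriver lying beyond the work. Origin at its underside or on the table.
- spanner: Bystander, leave alone: spanner lying beyond the work. Origin at its underside or on the table.
- meter: Bystander, leave alone: dark multimeter 85 x 160 x 38 mm. Origin at its underside or on the table.
- jar: Bystander, leave alone: clear jar 64 mm across, 90 mm tall. Origin at its underside or on the table.
Things that resemble listed ones, but are neither listed nor needed, are in the scene too. Leave any purple or yellow look-alike of the part that bears plate2_mid alone.

How it is judged (in metres and radians):
On the way, in this order (a step that is already met when the one before it is completed fails the run):
1. every plate lies flat in its own bay on its pad, let go and not yet pressed down ((horizontal distance between plate0_mid and bay0 below 0.006 m or horizontal distance between plate0_mid and bay1 below 0.006 m or horizontal distance between plate0_mid and bay2 below 0.006 m or horizontal distance between plate0_mid and bay3 below 0.006 m or horizontal distance between plate0_mid and bay4 below 0.006 m) and z of plate0_mid in the frame of bed between 0.034 and 0.0375 m and angle between the z axis of each of plate0_mid, plate1_mid, plate2_mid, plate3_mid, plate4_mid and the z axis of bed, either way round below 0.08 rad and (horizontal distance between plate1_mid and bay0 below 0.006 m or horizontal distance between plate1_mid and bay1 below 0.006 m or horizontal distance between plate1_mid and bay2 below 0.006 m or horizontal distance between plate1_mid and bay3 below 0.006 m or horizontal distance between plate1_mid and bay4 below 0.006 m) and z of plate1_mid in the frame of bed between 0.034 and 0.0375 m and (horizontal distance between plate2_mid and bay0 below 0.006 m or horizontal distance between plate2_mid and bay1 below 0.006 m or horizontal distance between plate2_mid and bay2 below 0.006 m or horizontal distance between plate2_mid and bay3 below 0.006 m or horizontal distance between plate2_mid and bay4 below 0.006 m) and z of plate2_mid in the frame of bed between 0.034 and 0.0375 m and (horizontal distance between plate3_mid and bay0 below 0.006 m or horizontal distance between plate3_mid and bay1 below 0.006 m or horizontal distance between plate3_mid and bay2 below 0.006 m or horizontal distance between plate3_mid and bay3 below 0.006 m or horizontal distance between plate3_mid and bay4 below 0.006 m) and z of plate3_mid in the frame of bed between 0.034 and 0.0375 m and (horizontal distance between plate4_mid and bay0 below 0.006 m or horizontal distance between plate4_mid and bay1 below 0.006 m or horizontal distance between plate4_mid and bay2 below 0.006 m or horizontal distance between plate4_mid and bay3 below 0.006 m or horizontal distance between plate4_mid and bay4 below 0.006 m) and z of plate4_mid in the frame of bed between 0.034 and 0.0375 m and contact force between the fingers and plate0 below 0.2 N and contact force between the fingers and plate1 below 0.2 N and contact force between the fingers and plate2 below 0.2 N and contact force between the fingers and plate3 below 0.2 N and contact force between the fingers and plate4 below 0.2 N), for 0.2 s.
2. every plate is down on the busbar while the roller rolls over a plate (drum turning faster than 0.4 rad/s) with more than 4 N ((horizontal distance between plate0_mid and bay0 below 0.006 m or horizontal distance between plate0_mid and bay1 below 0.006 m or horizontal distance between plate0_mid and bay2 below 0.006 m or horizontal distance between plate0_mid and bay3 below 0.006 m or horizontal distance between plate0_mid and bay4 below 0.006 m) and z of plate0_mid in the frame of bed between 0.03 and 0.0335 m and angle between the z axis of each of plate0_mid, plate1_mid, plate2_mid, plate3_mid, plate4_mid and the z axis of bed, either way round below 0.08 rad and (horizontal distance between plate1_mid and bay0 below 0.006 m or horizontal distance between plate1_mid and bay1 below 0.006 m or horizontal distance between plate1_mid and bay2 below 0.006 m or horizontal distance between plate1_mid and bay3 below 0.006 m or horizontal distance between plate1_mid and bay4 below 0.006 m) and z of plate1_mid in the frame of bed between 0.03 and 0.0335 m and (horizontal distance between plate2_mid and bay0 below 0.006 m or horizontal distance between plate2_mid and bay1 below 0.006 m or horizontal distance between plate2_mid and bay2 below 0.006 m or horizontal distance between plate2_mid and bay3 below 0.006 m or horizontal distance between plate2_mid and bay4 below 0.006 m) and z of plate2_mid in the frame of bed between 0.03 and 0.0335 m and (horizontal distance between plate3_mid and bay0 below 0.006 m or horizontal distance between plate3_mid and bay1 below 0.006 m or horizontal distance between plate3_mid and bay2 below 0.006 m or horizontal distance between plate3_mid and bay3 below 0.006 m or horizontal distance between plate3_mid and bay4 below 0.006 m) and z of plate3_mid in the frame of bed between 0.03 and 0.0335 m and (horizontal distance between plate4_mid and bay0 below 0.006 m or horizontal distance between plate4_mid and bay1 below 0.006 m or horizontal distance between plate4_mid and bay2 below 0.006 m or horizontal distance between plate4_mid and bay3 below 0.006 m or horizontal distance between plate4_mid and bay4 below 0.006 m) and z of plate4_mid in the frame of bed between 0.03 and 0.0335 m and (contact force between roller and plate0 above 4 N or contact force between roller and plate1 above 4 N or contact force between roller and plate2 above 4 N or contact force between roller and plate3 above 4 N or contact force between roller and plate4 above 4 N) and (velocity of joint any of drum_a, drum_b above 0.4 rad/s or velocity of joint any of drum_a, drum_b below -0.4 rad/s)), for 0.1 s.
At the end, for the whole second after the job is handed in: Every plate lies flat in a bay (centre within 6 mm of the bay's) and fully down (centre 30 to 33.5 mm above the table), and the roller stands upright at rest on its mat, its middle within 35 mm of the mat's middle ((horizontal distance between plate0_mid and bay0 below 0.006 m or horizontal distance between plate0_mid and bay1 below 0.006 m or horizontal distance between plate0_mid and bay2 below 0.006 m or horizontal distance between plate0_mid and bay3 below 0.006 m or horizontal distance between plate0_mid and bay4 below 0.006 m) and z of plate0_mid in the frame of bed between 0.03 and 0.0335 m and angle between the z axis of each of plate0_mid, plate1_mid, plate2_mid, plate3_mid, plate4_mid and the z axis of bed, either way round below 0.08 rad and (horizontal distance between plate1_mid and bay0 below 0.006 m or horizontal distance between plate1_mid and bay1 below 0.006 m or horizontal distance between plate1_mid and bay2 below 0.006 m or horizontal distance between plate1_mid and bay3 below 0.006 m or horizontal distance between plate1_mid and bay4 below 0.006 m) and z of plate1_mid in the frame of bed between 0.03 and 0.0335 m and (horizontal distance between plate2_mid and bay0 below 0.006 m or horizontal distance between plate2_mid and bay1 below 0.006 m or horizontal distance between plate2_mid and bay2 below 0.006 m or horizontal distance between plate2_mid and bay3 below 0.006 m or horizontal distance between plate2_mid and bay4 below 0.006 m) and z of plate2_mid in the frame of bed between 0.03 and 0.0335 m and (horizontal distance between plate3_mid and bay0 below 0.006 m or horizontal distance between plate3_mid and bay1 below 0.006 m or horizontal distance between plate3_mid and bay2 below 0.006 m or horizontal distance between plate3_mid and bay3 below 0.006 m or horizontal distance between plate3_mid and bay4 below 0.006 m) and z of plate3_mid in the frame of bed between 0.03 and 0.0335 m and (horizontal distance between plate4_mid and bay0 below 0.006 m or horizontal distance between plate4_mid and bay1 below 0.006 m or horizontal distance between plate4_mid and bay2 below 0.006 m or horizontal distance between plate4_mid and bay3 below 0.006 m or horizontal distance between plate4_mid and bay4 below 0.006 m) and z of plate4_mid in the frame of bed between 0.03 and 0.0335 m and horizontal distance between roller_base and mat below 0.035 m and height (world z) of roller_base below 0.008 m and angle between roller_base's own z axis and vertical below 0.1 rad and linear speed of roller below 0.02 m/s); the robot touches nothing.
It fails at once if a plate is forced down onto the busbar by the fingers instead of the roller ((contact force between the fingers and plate0 above 1 N and (horizontal distance between plate0_mid and bay0 below 0.008 m or horizontal distance between plate0_mid and bay1 below 0.008 m or horizontal distance between plate0_mid and bay2 below 0.008 m or horizontal distance between plate0_mid and bay3 below 0.008 m or horizontal distance between plate0_mid and bay4 below 0.008 m) and z of plate0_mid in the frame of bed between 0.025 and 0.0335 m) or (contact force between the fingers and plate1 above 1 N and (horizontal distance between plate1_mid and bay0 below 0.008 m or horizontal distance between plate1_mid and bay1 below 0.008 m or horizontal distance between plate1_mid and bay2 below 0.008 m or horizontal distance between plate1_mid and bay3 below 0.008 m or horizontal distance between plate1_mid and bay4 below 0.008 m) and z of plate1_mid in the frame of bed between 0.025 and 0.0335 m) or (contact force between the fingers and plate2 above 1 N and (horizontal distance between plate2_mid and bay0 below 0.008 m or horizontal distance between plate2_mid and bay1 below 0.008 m or horizontal distance between plate2_mid and bay2 below 0.008 m or horizontal distance between plate2_mid and bay3 below 0.008 m or horizontal distance between plate2_mid and bay4 below 0.008 m) and z of plate2_mid in the frame of bed between 0.025 and 0.0335 m) or (contact force between the fingers and plate3 above 1 N and (horizontal distance between plate3_mid and bay0 below 0.008 m or horizontal distance between plate3_mid and bay1 below 0.008 m or horizontal distance between plate3_mid and bay2 below 0.008 m or horizontal distance between plate3_mid and bay3 below 0.008 m or horizontal distance between plate3_mid and bay4 below 0.008 m) and z of plate3_mid in the frame of bed between 0.025 and 0.0335 m) or (contact force between the fingers and plate4 above 1 N and (horizontal distance between plate4_mid and bay0 below 0.008 m or horizontal distance between plate4_mid and bay1 below 0.008 m or horizontal distance between plate4_mid and bay2 below 0.008 m or horizontal distance between plate4_mid and bay3 below 0.008 m or horizontal distance between plate4_mid and bay4 below 0.008 m) and z of plate4_mid in the frame of bed between 0.025 and 0.0335 m)).
It fails at once if the storage comb is shifted by more than 20 mm (distance of rack from where it was at the start of the episode above 0.02 m).
It fails at once if a bystander is moved by more than 30 mm (distance of any of insulator, reel, driver, spanner, meter, jar from where it was at the start of the episode above 0.03 m).
Of plate0, plate1, plate2, plate3, plate4 only 3 to 5 are there at a start; the rules pass over those that are not, and their reading is None.
At some moment in a run one of roller may be knocked a few centimetres aside while the robot is not near it.
Once in a run the grip may slacken for a moment while it holds something.
It also fails if it takes over 210 s, if anything falls off the work surface, if the arm or the gripper's body presses on something with over 40 N, if the wrist force passes 120 N, or if a joint passes its speed limit or range.

## Working session

There is one attempt and no reset: what is moved stays moved. The work goes in short steps, Python scripts to look and compute and a tool call to move; the robot and the scene stay as the last step left them, time stands still between calls to the robot, and variables do not carry over. Pictures are saved under pics/ and viewed, at most 14 in all, crops included, and the job is handed in when it is done.

Besides the shell and the picture viewer there is one more tool, called after "Request:" by a JSON object that holds its "api" and its "payload". arm_command: Moves the arm, as the interface text tells. Its arguments: {"type":"object","properties":{"plan":{"type":"array","items":{"type":"number"}},"squeeze":{"type":"number"}},"required":["plan"]}

```bash
ls; mkdir -p pics; cat > h.py <<'E'
import numpy as np, cv2
from bench import manip, eyes
def shot(n,f=None):
    c=eyes.read_camera(n)
    if f: cv2.imwrite('pics/'+f,c['image'][:,:,::-1])
    return c
def ray(c,px):
    K=np.array([[c['fx'],0,c['cx']],[0,c['fy'],c['cy']],[0,0,1.]])
    # invert radial: d = u*(1+k1 r^2)
    d=cv2.undistortPoints(np.float64(px).reshape(-1,1,2),K,np.array([c['k1'],0,0,0.])).reshape(-1,2)
    E=np.array(c['extrinsics']);R=E[:3,:3];t=E[:3,3]
    v=np.c_[d[:,0],-d[:,1],-np.ones(len(d))]@R
    return -R.T@t, v
def onz(c,px,z):
    o,v=ray(c,px); z=np.broadcast_to(z,len(v))
    return o+v*((z-o[2])/v[:,2])[:,None]
def proj(c,P):
    E=np.array(c['extrinsics']);p=np.atleast_2d(P)@E[:3,:3].T+E[:3,3]
    u=np.c_[p[:,0],-p[:,1]]/-p[:,2:]
    u=u*(1+c['k1']*(u**2).sum(1))[:,None]
    return u*[c['fx'],c['fy']]+[c['cx'],c['cy']]
E
python3 - <<'E'
from h import *
for n in('top','scene'):
    c=shot(n,n+'0.png'); print(n,c['fx'],c['k1'],ray(c,[[320,240]])) 
    print(onz(c,[[0,0],[640,0],[0,480],[640,480]],0).round(3))
s=manip.sense();print(s,manip.finger_overhang)
E
```

```text
pics
top 453.7946299458619 -0.07719614719648407 (array([0.55220166, 0.01481055, 1.1228772 ]), array([[ 0.07921516, -0.04161316, -0.99610597]]))
[[ 1.302  0.823  0.   ]
 [ 1.322 -0.958  0.   ]
 [ 0.049  0.777  0.   ]
 [-0.002 -0.869  0.   ]]
scene 464.34610433484244 -0.03254828004253165 (array([ 1.07069541, -0.45124086,  0.73297308]), array([[-0.51918754,  0.48443604, -0.70414874]]))
[[-1.717  0.015  0.   ]
 [ 0.342  2.391  0.   ]
 [ 0.586 -0.647 -0.   ]
 [ 1.233  0.065  0.   ]]
{'time_s': 0.1, 'q': array([ 7.02223050e+01,  7.51116876e+00,  8.53223587e+01,  1.01689552e-04,
        8.72630369e+01, -4.89368114e+00]), 'joint_velocities': array([-0.03061017, -0.15609586, -0.078947  ,  0.07033346, -0.04323617,
       -0.03379676]), 'effort': array([ 7.19851923e-04, -5.61341000e+01, -4.93094623e+01,  7.69186509e-02,
        2.92360398e-02, -9.15264332e-05]), 'tcp_pos': array([0.15393545, 0.57940981, 0.23469482]), 'eef_rot': array([-1.79903796e+02, -8.33880959e-03,  1.65115974e+02]), 'contact_force': array([ 0.09389507, -0.10978621,  0.50455646]), 'ft_torque': array([-0.01154117,  0.00384702, -0.01796047]), 'finger_force': 0.0, 'grip_width': 0.09309327022463913} 0.017
```

View pics/top0.png

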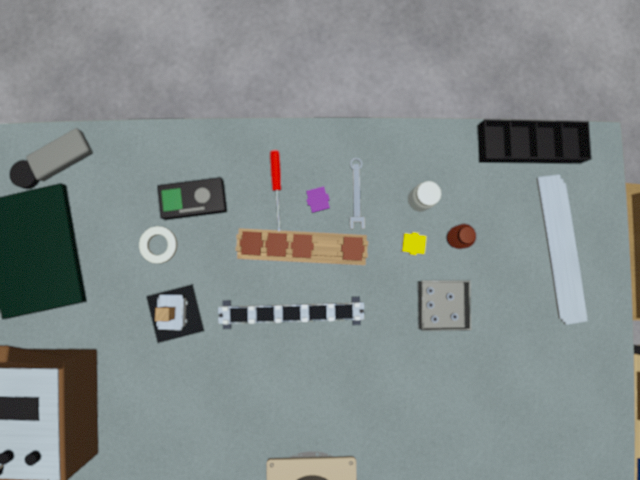

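View pics/scene0.png

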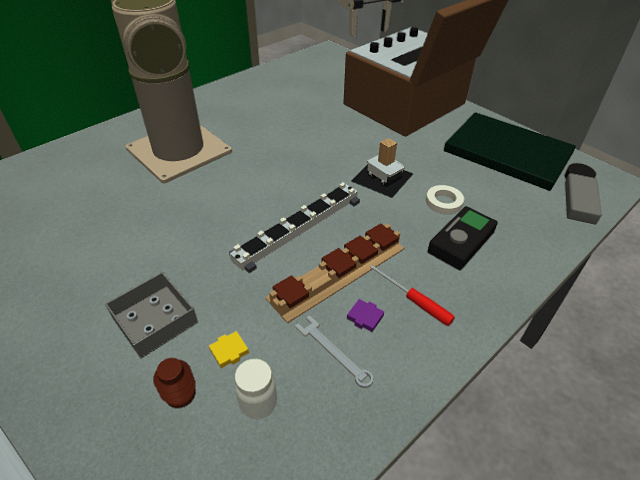

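The top view shows the comb at rows 230–263, cols 238–367, with 4 plates. Their centres are about (251,243), (277,245), (302,246) and (353,249). The busbar runs along row ~313, cols 220–365. The roller stands on its mat at (175,313). The scene view agrees with this.

```bash
cat > m.py <<'E'
from h import *
def blobs(mask,lo,hi):
    n,l,st,ce=cv2.connectedComponentsWithStats(mask.astype(np.uint8))
    return [(st[i],ce[i],cv2.minAreaRect(np.argwhere(l==i)[:,::-1].astype(np.float32))) for i in range(1,n) if lo<st[i][4]<hi]
E
python3 - <<'E'
from m import *
def show(n,name,c,mask,lo,hi,z,roi):
    m=np.zeros_like(mask);a,b,e,f=roi;m[b:f,a:e]=mask[b:f,a:e]
    for st,ce,r in blobs(m,lo,hi):
        P=onz(c,np.array([r[0]]+list(cv2.boxPoints(r))),z)
        print(n,name,st[4],ce.round(1),P[0].round(4),'edges',np.linalg.norm(P[1]-P[2]).round(3),np.linalg.norm(P[2]-P[3]).round(3),'ang',np.degrees(np.arctan2(*(P[2]-P[1])[[1,0]])).round(1))
for n in('top','scene'):
    c=shot(n);I=c['image'].astype(int);R,G,B=I[...,0],I[...,1],I[...,2]
    show(n,'plate',c,(R>1.7*G)&(R>1.7*B)&(R>50)&(G<70)&(B<65),100,2000,.044,(230,225,375,270) if n=='top' else (260,215,410,310))
    show(n,'pad',c,(R<50)&(G<50)&(B<50),80,2000,.029,(222,298,362,328) if n=='top' else (225,175,360,275))
    show(n,'grip',c,(R>1.3*B)&(R>120),20,3000,.111,(140,280,210,350) if n=='top' else (360,120,420,190))
    show(n,'mat',c,(R<50)&(G<50)&(B<50),200,5000,.003,(140,280,210,350) if n=='top' else (340,150,420,195))
    show(n,'comb',c,(R>1.25*B)&(R>80)&(R<2.5*G)|((R>1.7*G)&(R>50)),400,9000,.03,(230,222,375,270) if n=='top' else (260,215,410,330))
    # bed: pixel differences in a cropped upscale
c=shot('top');I=c['image']
cv2.imwrite('pics/topc.png',cv2.resize(I[222:332,142:372][:,:,::-1],None,fx=3.4,fy=3.4,interpolation=cv2.INTER_CUBIC))
E
```

```text
top pad 167 [291.  312.9] [0.4659 0.041  0.029 ] edges 0.034 0.026 ang -90.8
top pad 164 [317.1 312. ] [ 0.4662 -0.0215  0.029 ] edges 0.035 0.027 ang -86.5
top pad 164 [343.2 311.2] [ 0.4663 -0.0839  0.029 ] edges 0.034 0.026 ang -91.0
top pad 174 [238.2 314.4] [0.4628 0.1676 0.029 ] edges 0.033 0.026 ang -90.7
top pad 171 [265.1 313.8] [0.4644 0.1031 0.029 ] edges 0.033 0.026 ang -90.8
top grip 193 [161.9 313.8] [0.4734 0.3245 0.111 ] edges 0.031 0.029 ang -90.5
top mat 947 [179.8 314.6] [0.4658 0.3264 0.003 ] edges 0.113 0.113 ang -76.6
top comb 3902 [301.5 246.4] [0.6241 0.0136 0.03  ] edges 0.073 0.318 ang -3.0
scene plate 864 [370.9 241.3] [0.6371 0.1016 0.044 ] edges 0.126 0.062 ang 87.1
scene plate 490 [338.7 260.6] [0.631  0.0115 0.044 ] edges 0.061 0.059 ang 88.3
scene plate 583 [290.2 289.6] [ 0.6234 -0.1103  0.044 ] edges 0.059 0.057 ang 87.2
scene pad 172 [337.4 194.4] [0.4657 0.1676 0.029 ] edges 0.055 0.041 ang 94.0
scene pad 188 [318.1 206.1] [0.4668 0.1054 0.029 ] edges 0.054 0.04 ang 91.0
scene pad 201 [297.9 218.5] [0.4677 0.042  0.029 ] edges 0.052 0.039 ang 91.7
scene pad 222 [276.2 231.6] [ 0.4681 -0.0206  0.029 ] edges 0.051 0.039 ang 92.8
scene pad 245 [253.5 245.5] [ 0.4694 -0.0834  0.029 ] edges 0.051 0.038 ang 91.0
scene grip 88 [388.2 142.2] [0.4748 0.3254 0.111 ] edges 0.034 0.041 ang 117.3
scene mat 809 [382.2 181.4] [0.4775 0.3157 0.003 ] edges 0.113 0.155 ang 129.9
scene comb 4564 [333.3 272. ] [ 0.6348 -0.0021  0.03  ] edges 0.355 0.111 ang 88.8
scene comb 683 [365.  314.2] [ 0.7533 -0.0378  0.03  ] edges 0.062 0.059 ang 104.5
```

View pics/topc.png

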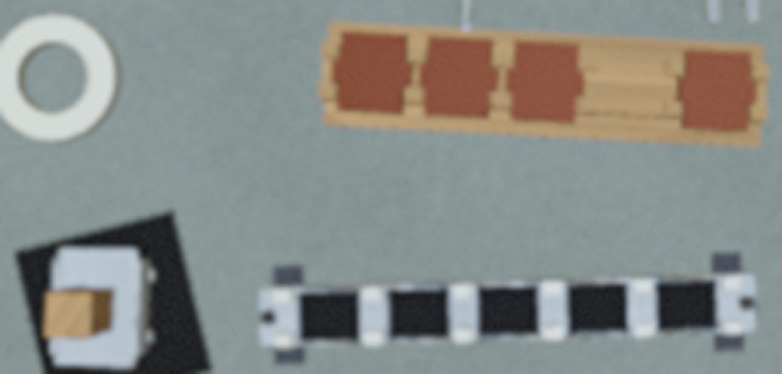

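The crop confirms comb yaw of about −3°, busbar yaw of about +0.8°, and a roller with its x roughly along world x. I'll move above the comb now.

Request:
{"api": "arm_command", "payload": {"plan": [0.093, 0, 0, 0.064, 0, 0.093, 0.12, -0.2, 0.064, -0.5, 0.093, 0.12, -0.2, 0.064, -0.5, 0.093, 0.12, -0.2, 0.064, -0.5, 0.093, 0.12, -0.2, 0.064, -0.5, 0.093, 0.12, -0.2, 0.064, -0.5, 0.093, 0.47, -0.566, 0.064, -1.361, 0.093, 0.47, -0.566, 0.064, -1.361, 0.093, 0.47, -0.566, 0.064, -1.361, 0.093, 0.47, -0.566, 0.064, -1.361, 0.093, 0.47, -0.566, 0.064, -1.361, 0.093, 0.47, -0.566, 0.064, -1.361], "squeeze": 15}}

```text
time_s: 1.45
tcp_pos: [0.4825, 0.1612, 0.2998]
eef_rot: [180.0, -0.0, 86.8]
contact_force: [0.8, 1.2, -0.8]
grip_width: 0.0931
finger_force: 0.0
```

```bash
python3 - <<'E'
from h import *
s=manip.sense();print(s['tcp_pos'],s['eef_rot'],s['q'])
E
```

```text
[0.4825364  0.16122058 0.29979115] [ 1.79971861e+02 -1.59541199e-02  8.67824247e+01] [ 1.26937124e+01 -7.84038993e+00  9.39078283e+01  7.64625534e-03
  9.39011267e+01  1.59118139e+01]
```

Request:
{"api": "arm_command", "payload": {"plan": [0.093, 0.06, -0.15, 0.03, 0, 0.093, 0.06, -0.15, 0.03, 0, 0.093, 0.06, -0.15, 0.03, 0, 0.093, 0.06, -0.15, 0.03, 0, 0.093, 0.06, -0.15, 0.03, 0, 0.093, 0.06, -0.15, 0.03, 0]}}

```text
time_s: 2.05
tcp_pos: [0.5411, 0.0138, 0.3292]
eef_rot: [-180.0, -0.0, 87.1]
contact_force: [-0.2, 0.1, 0.2]
grip_width: 0.093
finger_force: 0.0
```

```bash
python3 - <<'E'
from h import *
c=shot('wrist','w0.png')
s=manip.sense();print(s['tcp_pos'],s['eef_rot'])
o,v=ray(c,[[320,240]]);print(o,v,c['k1'],onz(c,[[0,0],[640,0],[0,480],[640,480]],0).round(3))
E
```

```text
[0.5409323  0.01436966 0.32918019] [-1.79948500e+02 -3.53919817e-02  8.71897657e+01]
[0.54442604 0.07895448 0.47815332] [[-0.01287048 -0.23783248 -0.97122094]] -0.0222508544237693 [[ 0.19   0.26   0.   ]
 [ 0.915  0.223  0.   ]
 [ 0.021 -0.397  0.   ]
 [ 1.016 -0.447  0.   ]]
```

View pics/w0.png

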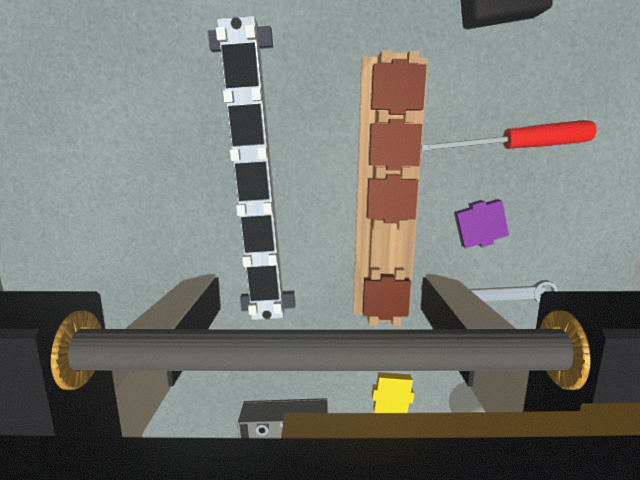

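Clear wrist view: pads run from (240,65) to (262,283), and the 4 plates are at (398,86), (395,144), (392,198) and (387,297). Now measuring both rows.

```bash
cat > wm.py <<'E'
from m import *
def wplates(c,roi=(0,0,640,325),lo=300):
    I=c['image'].astype(int);R,G,B=I[...,0],I[...,1],I[...,2]
    m=(R>1.7*G)&(R>1.7*B)&(R>50)&(G<100)&(B<80)&(R<170)
    z=np.zeros_like(m);a,b,e,f=roi;z[b:f,a:e]=m[b:f,a:e]
    z=cv2.morphologyEx(z.astype(np.uint8),cv2.MORPH_OPEN,np.ones((5,5)))
    return blobs(z,lo,20000)
def wpads(c,roi):
    I=c['image'].astype(int)
    m=I.max(2)<62
    z=np.zeros_like(m);a,b,e,f=roi;z[b:f,a:e]=m[b:f,a:e]
    return blobs(z,250,4000)
def rep(c,bl,z):
    out=[]
    for st,ce,r in bl:
        P=onz(c,np.array([r[0],ce]+list(cv2.boxPoints(r))),z)
        e=[P[3]-P[2],P[4]-P[3]]; e.sort(key=lambda v:abs(v[1]))
        yaw=np.degrees(np.arctan2(e[0][1],e[0][0])); yaw=(yaw+90)%180-90
        print(st[4],ce.round(1),'c',P[0].round(4),'cm',P[1].round(4),'x',np.linalg.norm(e[0]).round(4),'y',np.linalg.norm(e[1]).round(4),'yaw',yaw.round(2)); out.append(P[0])
    return np.array(out)
E
python3 - <<'E'
from wm import *
c=shot('wrist')
for z in(.039,.044): print(z);P=rep(c,wplates(c),z)
print('pitch',np.linalg.norm(np.diff(P,axis=0),axis=1))
B=rep(c,wpads(c,(215,35,285,305)),.029);print(np.linalg.norm(np.diff(B,axis=0),axis=1))
c=shot('top');I=c['image'].astype(int)
R,G,Bl=I[...,0],I[...,1],I[...,2]
print('top', [I[245,252],I[246,302]])
m=np.zeros(R.shape,bool);m[225:270,235:370]=((R>1.8*G)&(R>60))[225:270,235:370]
for z in (.039,.044): rep(c,blobs(m,100,2000),z)
E
```

```text
0.039
1170 [389.1 302.2] c [ 0.616  -0.1082  0.039 ] cm [ 0.6192 -0.1106  0.039 ] x 0.0544 y 0.0486 yaw -2.88
0.044
1170 [389.1 302.2] c [ 0.6151 -0.106   0.044 ] cm [ 0.6183 -0.1084  0.044 ] x 0.0538 y 0.0481 yaw -2.88
pitch []
1252 [240.1  65.2] c [0.4611 0.1691 0.029 ] cm [0.4613 0.1692 0.029 ] x 0.0341 y 0.0428 yaw 1.54
1039 [246.2 124.9] c [0.462  0.1063 0.029 ] cm [0.4622 0.1065 0.029 ] x 0.034 y 0.0421 yaw 2.4
931 [252.2 181.3] c [0.463  0.0435 0.029 ] cm [0.4633 0.0435 0.029 ] x 0.0337 y 0.0418 yaw 2.39
860 [257.6 233.8] c [ 0.464  -0.0193  0.029 ] cm [ 0.4641 -0.0192  0.029 ] x 0.0335 y 0.0423 yaw 2.39
840 [262.7 283.3] c [ 0.4648 -0.0818  0.029 ] cm [ 0.4648 -0.082   0.029 ] x 0.0336 y 0.0428 yaw 2.62
[0.06271256 0.06284871 0.06283509 0.06248954]
top [array([163, 152, 130]), array([152, 141, 120])]
```

```bash
sed -i 's/m=(R>1.7\*G).*/m=(R>1.7*G)\&(R>1.7*B)\&(R>50)\&(G<100)\&(R<210)/' wm.py; python3 - <<'E'
from wm import *
c=shot('wrist');I=c['image']
for p in((86,398),(144,395),(198,392),(297,387)):print(I[p])
for z in(.039,.044): print(z);P=rep(c,wplates(c,(350,45,440,325)),z);print('pitch',np.linalg.norm(np.diff(P,axis=0),axis=1))
E
```

```text
[144  86  68]
[150  90  73]
[151  90  72]
[127  70  53]
0.039
1218 [388.3 302.4] c [ 0.6162 -0.1079  0.039 ] cm [ 0.6184 -0.1105  0.039 ] x 0.0545 y 0.0487 yaw -2.82
pitch []
0.044
1218 [388.3 302.4] c [ 0.6154 -0.1058  0.044 ] cm [ 0.6176 -0.1084  0.044 ] x 0.0538 y 0.0481 yaw -2.82
pitch []
```

```bash
sed -i 's/m=(R>1.7\*G).*/m=(R>1.45*G)\&(R>1.6*B)\&(R>50)\&(G<115)/; s/np.ones((5,5))/np.ones((25,25))/' wm.py; python3 - <<'E'
from wm import *
c=shot('wrist')
for z in(.039,.044): print(z);P=rep(c,wplates(c,(350,45,440,325)),z);print('pitch',np.linalg.norm(np.diff(P,axis=0),axis=1))
E
```

```text
0.039
2310 [398.4  87. ] c [0.6312 0.1372 0.039 ] cm [0.6311 0.1372 0.039 ] x 0.0543 y 0.0448 yaw -2.54
2068 [395.2 144.6] c [0.6277 0.0771 0.039 ] cm [0.6274 0.077  0.039 ] x 0.0539 y 0.0443 yaw -2.62
1905 [391.6 199.5] c [0.6229 0.0159 0.039 ] cm [0.6231 0.0159 0.039 ] x 0.0534 y 0.045 yaw -2.69
1601 [385.8 298.5] c [ 0.6157 -0.1054  0.039 ] cm [ 0.6156 -0.1054  0.039 ] x 0.0532 y 0.0459 yaw -2.82
pitch [0.06022563 0.06137546 0.1214896 ]
0.044
2310 [398.4  87. ] c [0.6302 0.1365 0.044 ] cm [0.6301 0.1365 0.044 ] x 0.0537 y 0.0443 yaw -2.54
2068 [395.2 144.6] c [0.6268 0.0771 0.044 ] cm [0.6264 0.0771 0.044 ] x 0.0532 y 0.0438 yaw -2.62
1905 [391.6 199.5] c [0.622  0.0166 0.044 ] cm [0.6222 0.0166 0.044 ] x 0.0528 y 0.0445 yaw -2.69
1601 [385.8 298.5] c [ 0.6149 -0.1033  0.044 ] cm [ 0.6147 -0.1033  0.044 ] x 0.0526 y 0.0454 yaw -2.82
pitch [0.0595402  0.06067695 0.12010692]
```

Height z=0.039 for the plate tops fits the sizes and pitch. I'll go low above the −y plate and re-measure close up.

Request:
{"api": "arm_command", "payload": {"plan": [0.093, 0.076, -0.12, 0, -0.008, 0.093, 0.076, -0.12, 0, -0.008, 0.093, 0.076, -0.12, 0, -0.008, 0.093, 0.076, -0.12, -0.21, -0.008, 0.093, 0.076, -0.12, -0.21, -0.008, 0.093, 0.076, -0.12, -0.21, -0.008, 0.093, 0.076, -0.12, -0.21, -0.008, 0.093, 0.076, -0.12, -0.21, -0.008, 0.093, 0.076, -0.12, -0.21, -0.008, 0.093, 0.076, -0.12, -0.21, -0.008]}}

```text
time_s: 3.3
tcp_pos: [0.6192, -0.1069, 0.1228]
eef_rot: [179.8, 0.0, 86.7]
contact_force: [-0.2, 0.4, 0.7]
grip_width: 0.0931
finger_force: 0.0
```

```bash
python3 - <<'E'
from h import *
c=shot('wrist','w1.png')
s=manip.sense();print(s['tcp_pos'],s['eef_rot'],proj(c,[[.6157,-.1054,.039],s['tcp_pos']]))
E
```

```text
[ 0.61981871 -0.10719287  0.12368249] [1.79685356e+02 6.16774410e-02 8.67051767e+01] [[313.94275794 250.44410253]
 [321.79036897 308.35078655]]
```

View pics/w1.png

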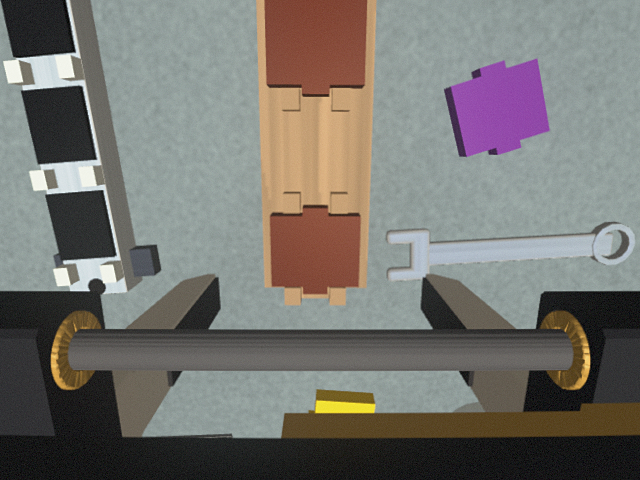

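The −y plate sits at (315,250) between the fingers (220 and 421). Bays 2–4 are visible at left.

```bash
python3 - <<'E'
from wm import *
c=shot('wrist')
P=rep(c,wplates(c,(230,190,400,325)),.039)
B=rep(c,wpads(c,(18,80,120,265)),.029)
s=manip.sense();print(s['tcp_pos'],P-s['tcp_pos'])
E
```

```text
6405 [313.4 248.7] c [ 0.6163 -0.1034  0.039 ] cm [ 0.6162 -0.1048  0.039 ] x 0.0533 y 0.0501 yaw -3.38
3684 [ 80.2 224.2] c [ 0.4656 -0.0823  0.029 ] cm [ 0.4659 -0.0821  0.029 ] x 0.0374 y 0.0469 yaw 7.67
[ 0.6199504  -0.10730941  0.1238363 ] [[-0.00362678  0.00393564 -0.0848363 ]]
```

Request:
{"api": "arm_command", "payload": {"plan": [0.093, -0.0036, 0.0017, -0.06, 0, 0.093, -0.0036, 0.0017, -0.06, 0, 0.093, -0.0036, 0.0017, -0.06, 0, 0.093, -0.0036, 0.0017, -0.06, 0, 0.093, -0.0036, 0.0017, -0.06, 0]}}

```text
time_s: 3.9
tcp_pos: [0.6156, -0.1057, 0.0623]
eef_rot: [179.8, 0.0, 86.7]
contact_force: [1.1, 0.9, 0.5]
grip_width: 0.0927
finger_force: 0.0
```

```bash
python3 - <<'E'
from wm import *
c=shot('wrist','w2.png')
s=manip.sense();print(s['tcp_pos'],s['eef_rot'],proj(c,[s['tcp_pos']]))
rep(c,wplates(c,(200,100,440,325)),.039)
E
```

```text
[ 0.6154911  -0.10570747  0.06212878] [1.79800766e+02 3.91636931e-02 8.66753500e+01] [[320.06588664 306.83240016]]
10186 [321.1 280.6] c [ 0.6163 -0.101   0.039 ] cm [ 0.6162 -0.1025  0.039 ] x 0.0541 y 0.0465 yaw -3.4
```

View pics/w2.png

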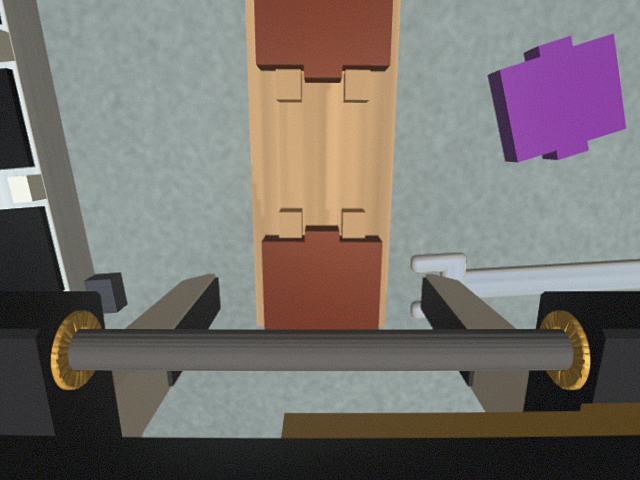

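Plate top edge is at row 238 and cols 261–383, centred between the fingers. Descending, gripping and lifting a little.

Request:
{"api": "arm_command", "payload": {"plan": [0.093, 0.0007, 0, -0.031, 0, 0.093, 0.0007, 0, -0.031, 0, 0.093, 0.0007, 0, -0.031, 0, 0.093, 0.0007, 0, -0.031, 0, 0.04, 0.0007, 0, -0.031, 0, 0.04, 0.0007, 0, -0.031, 0, 0.04, 0.0007, 0, -0.031, 0, 0.04, 0.0007, 0, -0.031, 0, 0.04, 0.0007, 0, -0.031, 0, 0.04, 0.0007, 0, -0.031, 0, 0.04, 0.0007, 0, -0.031, 0, 0.04, 0.0007, 0, -0.031, 0], "squeeze": 15}}

```text
time_s: 5.15
tcp_pos: [0.6148, -0.1053, 0.0288]
eef_rot: [180.0, 0.0, 86.7]
contact_force: [1.9, 0.4, 0.0]
grip_width: 0.0557
finger_force: 15.0
```

```bash
python3 - <<'E'
from wm import *
import cv2
c=cv2.imread('pics/w2.png')
s=manip.sense();print(s['tcp_pos'],s['eef_rot'],s['contact_force'],s['grip_width'],s['finger_force'])
E
```

```text
[ 0.6148214  -0.10534244  0.02877485] [1.79966890e+02 5.06328102e-03 8.66716654e+01] [1.9352713  0.44253485 0.0138665 ] 0.05572587727389407 15.000311583280563
```

Request:
{"api": "arm_command", "payload": {"plan": [0.04, 0, 0, 0.008, 0, 0.04, 0, 0, 0.016, 0, 0.04, 0, 0, 0.024, 0, 0.04, 0, 0, 0.04, 0, 0.04, 0, 0, 0.06, 0, 0.04, 0, 0, 0.06, 0, 0.04, 0, 0, 0.06, 0]}}

```text
time_s: 5.85
tcp_pos: [0.6151, -0.1054, 0.0897]
eef_rot: [179.9, 0.0, 86.7]
contact_force: [0.8, 1.3, -0.6]
grip_width: 0.056
finger_force: 15.0
```

```bash
python3 - <<'E'
from wm import *
c=shot('wrist','w3.png')
s=manip.sense();print(s['tcp_pos'],s['eef_rot'],s['contact_force'],s['grip_width'],s['finger_force'])
E
```

```text
[ 0.61433339 -0.10521469  0.08847571] [-1.79990962e+02 -5.37964045e-04  8.66751128e+01] [-1.3001791   0.5145889  -1.74730756] 0.055850348021911904 14.997586011886597
```

View pics/w3.png

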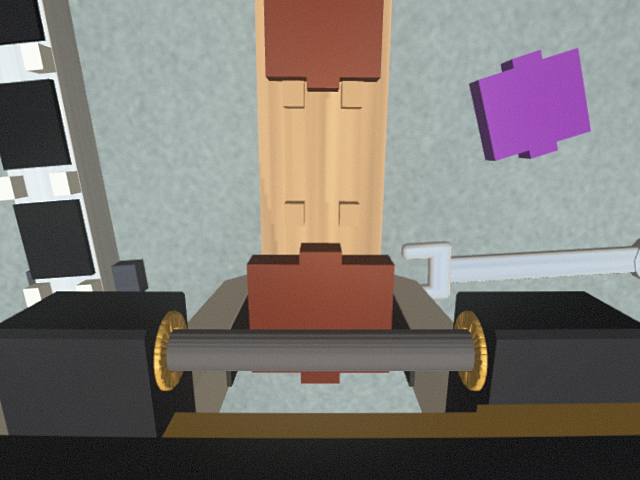

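```bash
python3 - <<'E'
from wm import *
c=shot('wrist');s=manip.sense();t=s['tcp_pos'];z=t[2]+.0102
I=c['image']
print('col320 rows',[ (r,tuple(I[r,270])) for r in range(250,272,2)])
P=onz(c,[[320,256],[320,264],[320,372],[248,290],[393,290]],z);print(t,(P-t).round(4))
rep(c,wpads(c,(0,190,105,290)),.029)
E
```

```text
col320 rows [(250, (np.uint8(209), np.uint8(169), np.uint8(124))), (252, (np.uint8(213), np.uint8(173), np.uint8(126))), (254, (np.uint8(165), np.uint8(134), np.uint8(97))), (256, (np.uint8(63), np.uint8(45), np.uint8(39))), (258, (np.uint8(65), np.uint8(44), np.uint8(36))), (260, (np.uint8(71), np.uint8(50), np.uint8(41))), (262, (np.uint8(59), np.uint8(38), np.uint8(35))), (264, (np.uint8(109), np.uint8(59), np.uint8(42))), (266, (np.uint8(144), np.uint8(78), np.uint8(59))), (268, (np.uint8(136), np.uint8(74), np.uint8(53))), (270, (np.uint8(141), np.uint8(75), np.uint8(56)))]
[ 0.61391118 -0.1050676   0.08780458] [[ 0.0018  0.0247  0.0102]
 [ 0.0016  0.0216  0.0102]
 [-0.0011 -0.0245  0.0102]
 [-0.0267  0.0127  0.0102]
 [ 0.0291  0.0094  0.0102]]
```

Request:
{"api": "arm_command", "payload": {"plan": [0.04, -0.05, 0.028, 0.01, 0.03, 0.04, -0.09, 0.056, 0.01, 0.073, 0.04, -0.13, 0.08, 0, 0.073, 0.04, -0.15, 0.085, 0, 0.073, 0.04, -0.15, 0.085, 0, 0.073, 0.04, -0.15, 0.085, 0, 0.073, 0.04, -0.15, 0.085, 0, 0.073]}}

```text
time_s: 6.65
tcp_pos: [0.4655, -0.0207, 0.0889]
eef_rot: [179.9, 0.0, 90.8]
contact_force: [0.9, -0.0, -0.6]
grip_width: 0.0559
finger_force: 15.0
```

```bash
python3 - <<'E'
from wm import *
c=shot('wrist','w4.png')
for i in range(3):
    s=manip.sense();print(s['tcp_pos'],s['eef_rot'],s['contact_force'],s['grip_width']);shot('wrist')
E
```

```text
[ 0.46564891 -0.0207552   0.08894397] [1.79950804e+02 1.26948452e-02 9.08286548e+01] [-0.16476409  0.7150126  -1.07051359] 0.05578517792201914
[ 0.46557173 -0.02072213  0.08889702] [1.79962449e+02 9.27911861e-03 9.08293817e+01] [ 0.53282583 -0.18826095 -0.2988289 ] 0.056050166068323796
[ 0.46541887 -0.02070294  0.0888131 ] [1.79979436e+02 5.15294750e-03 9.08261932e+01] [-0.84549439  0.16942036 -0.84720806] 0.055787678152842676
```

View pics/w4.png

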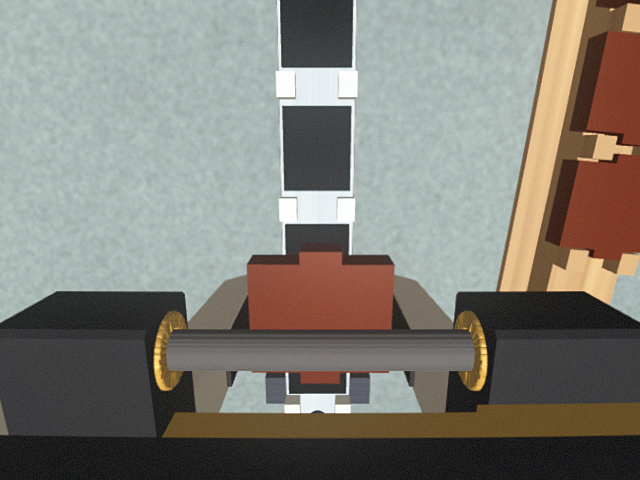

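The held plate is level at cols 248–393. The busbar below it is centred at col ~317, with the bay2/bay3 blocks at row 210. Computing the fine shift.

```bash
cat > pl.py <<'E'
from wm import *
# held plate & bed pads rel. TCP; z of plate top = tcp+dz
def held(dz=.0102):
    c=shot('wrist');s=manip.sense();t=s['tcp_pos']
    print('tcp',t.round(4),'yaw',s['eef_rot'][2].round(2),'w',s['grip_width'])
    bl=wplates(c,(235,240,405,328),1500)
    # top edge row / side columns of top face
    I=c['image'].astype(int);R,G=I[...,0],I[...,1]
    m=(R>1.6*G)&(R>95)
    cols=[np.where(m[r,200:440])[0] for r in range(275,322,4)]
    px=[[200+(a[0]+a[-1])/2,r] for a,r in zip(cols,range(275,322,4)) if len(a)>80]
    wid=np.median([a[-1]-a[0] for a in cols if len(a)])
    edge=[[q,245+np.where(m[245:300,q])[0][0]-.5] for q in list(range(255,295,5))+list(range(350,388,5))]
    Pc=onz(c,px,t[2]+dz)-t; Pe=onz(c,edge,t[2]+dz)-t
    print('plate x off',np.median(Pc[:,0]).round(4),'edge y-23mm',(np.median(Pe[:,1])-.023).round(4),'widpx',wid,'edge slope deg',np.degrees(np.polyfit(Pe[:,0],Pe[:,1],1)[0]).round(2))
    return c,t
E
python3 - <<'E'
from pl import *
c,t=held()
B=rep(c,wpads(c,(260,0,370,195)),.029)
print('pads - tcp',(B-t).round(4))
P=onz(c,[[279,210],[297,210],[337,210],[355,210],[316,197],[316,222]],.035);print((P-t).round(4))
E
```

```text
tcp [ 0.4651 -0.0206  0.0886] yaw 90.83 w 0.0557864781884759
plate x off -0.0001 edge y-23mm -0.0012 widpx 144.0 edge slope deg 0.27
2040 [318.9  15.9] c [0.4617 0.1025 0.029 ] cm [0.4628 0.1068 0.029 ] x 0.0346 y 0.0231 yaw 0.79
pads - tcp [[-0.0034  0.123  -0.0596]]
[[-0.0222  0.0316 -0.0536]
 [-0.0126  0.0317 -0.0536]
 [ 0.0086  0.032  -0.0536]
 [ 0.0182  0.0321 -0.0536]
 [-0.0026  0.0388 -0.0536]
 [-0.0025  0.0253 -0.0536]]
```

Request:
{"api": "arm_command", "payload": {"plan": [0.04, -0.0014, 0.0016, 0, 0, 0.04, -0.0014, 0.0016, -0.02, 0, 0.04, -0.0014, 0.0016, -0.035, 0, 0.04, -0.0014, 0.0016, -0.045, 0, 0.04, -0.0014, 0.0016, -0.05, 0, 0.04, -0.0014, 0.0016, -0.0545, 0, 0.04, -0.0014, 0.0016, -0.0545, 0, 0.04, -0.0014, 0.0016, -0.0545, 0]}}

```text
time_s: 7.7
tcp_pos: [0.4635, -0.0187, 0.0346]
eef_rot: [180.0, 0.0, 90.9]
contact_force: [-0.0, -0.2, -1.0]
grip_width: 0.0564
finger_force: 15.0
```

```bash
python3 - <<'E'
from pl import *
c,t=held(); s=manip.sense(); print(s['contact_force'])
I=c['image'];cv2.imwrite('pics/w5.png',cv2.resize(I[150:400,200:440][:,:,::-1],None,fx=2.3,fy=2.3))
E
```

```text
tcp [ 0.4637 -0.0187  0.0347] yaw 90.86 w 0.056127854637464496
plate x off -0.0004 edge y-23mm -0.0014 widpx 144.0 edge slope deg 0.62
[-0.02638355 -0.33109711 -0.74899413]
```

View pics/w5.png

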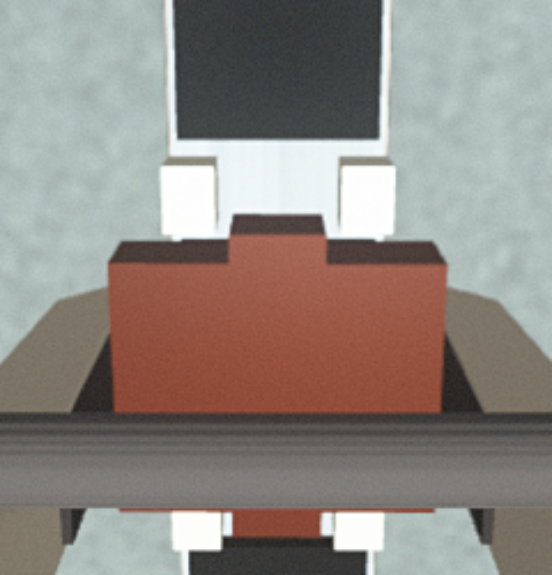

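The tab is centred in the gap on both sides. Lowering 1.5 mm, releasing and rising.

Request:
{"api": "arm_command", "payload": {"plan": [0.04, 0, 0, -0.0015, 0, 0.04, 0, 0, -0.0015, 0, 0.04, 0, 0, -0.0015, 0, 0.075, 0, 0, -0.0015, 0, 0.08, 0, 0, -0.0015, 0, 0.093, 0, 0, -0.0015, 0, 0.093, 0, 0, -0.0015, 0, 0.093, 0, 0, 0.02, 0, 0.093, 0, 0, 0.08, 0, 0.093, 0, 0, 0.08, 0, 0.093, 0, 0, 0.08, 0, 0.093, 0, 0, 0.08, 0]}}

```text
time_s: 8.95
tcp_pos: [0.4628, -0.0186, 0.1134]
eef_rot: [-180.0, -0.0, 90.9]
contact_force: [-0.8, 0.1, 0.5]
grip_width: 0.0926
finger_force: 0.0
```

```bash
python3 - <<'E'
from pl import *
c=shot('wrist');s=manip.sense();t=s['tcp_pos'];print(t,s['contact_force'],s['eef_rot'][2])
rep(c,wplates(c,(200,180,440,325)),.043)
I=c['image'];cv2.imwrite('pics/w6.png',I[:,:,::-1])
E
```

```text
[ 0.46217341 -0.01848597  0.11258756] [0.25467983 0.16885163 0.20763088] 90.86070924581706
7122 [320.7 258.2] c [ 0.4629 -0.0179  0.043 ] cm [ 0.463  -0.0183  0.043 ] x 0.0537 y 0.0526 yaw 0.83
```

View pics/w6.png

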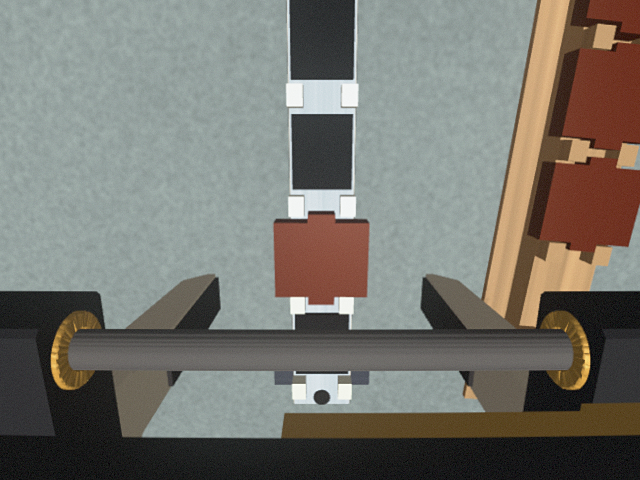

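Plate 1 is laid well: (321,258), tabs in the gaps at rows 205 and 305. Next plate.

Request:
{"api": "arm_command", "payload": {"plan": [0.093, 0.04, 0.009, 0, 0, 0.093, 0.08, 0.018, 0, -0.04, 0.093, 0.12, 0.027, 0, -0.073, 0.093, 0.1585, 0.0337, 0, -0.073, 0.093, 0.1585, 0.0337, -0.02, -0.073, 0.093, 0.1585, 0.0337, -0.053, -0.073, 0.093, 0.1585, 0.0337, -0.053, -0.073, 0.093, 0.1585, 0.0337, -0.053, -0.073, 0.093, 0.1585, 0.0337, -0.053, -0.073]}}

```text
time_s: 9.9
tcp_pos: [0.622, 0.015, 0.0621]
eef_rot: [180.0, -0.0, 86.7]
contact_force: [0.8, 0.5, 0.2]
grip_width: 0.0927
finger_force: 0.0
```

```bash
cat >> pl.py <<'E'
def below(z=.039):
    "plate under the open gripper: x from side columns, y from +y edge - 23 mm, rel TCP"
    c=shot('wrist');s=manip.sense();t=s['tcp_pos']
    I=c['image'].astype(int);R,G,B=I[...,0],I[...,1],I[...,2]
    m=(R>1.45*G)&(R>1.6*B)&(R>50)&(G<115)
    rows=range(285,322,4)
    px=[];w=[]
    for r in rows:
        a=np.where(m[r,225:418])[0]
        px.append([225+(a[0]+a[-1])/2,r]);w.append([[225+a[0],r],[225+a[-1],r]])
    x0,x1=np.median([q[0][0] for q in w]),np.median([q[1][0] for q in w])
    e=[]
    for q in np.r_[np.linspace(x0+8,x0+.28*(x1-x0),6),np.linspace(x1-.28*(x1-x0),x1-8,6)].astype(int):
        r=300
        while m[r,q]:r-=1
        e.append([q,r+.5])
    Pc=onz(c,px,z)-t;Pe=onz(c,e,z)-t
    print('tcp',t.round(4),'yaw',s['eef_rot'][2].round(2),'plate rel x',np.median(Pc[:,0]).round(4),'y',(np.median(Pe[:,1])-.023).round(4),'cols',x0,x1,'rows',[round(q[1]) for q in e],'slope',np.degrees(np.polyfit(Pe[:,0],Pe[:,1],1)[0]).round(2))
E
python3 -c "
from pl import *
below()"
```

```text
tcp [0.6226 0.0149 0.0628] yaw 86.67 plate rel x 0.0004 y 0.0018 cols 266.0 380.5 rows [234, 234, 236, 236, 236, 236, 236, 238, 236, 236, 238, 238] slope -5.14
```

Request:
{"api": "arm_command", "payload": {"plan": [0.093, 0.0, 0.001, -0.032, 0, 0.093, 0.0, 0.001, -0.032, 0, 0.093, 0.0, 0.001, -0.032, 0, 0.04, 0.0, 0.001, -0.032, 0, 0.04, 0.0, 0.001, -0.032, 0, 0.04, 0.0, 0.001, -0.032, 0, 0.04, 0.0, 0.001, -0.032, 0, 0.04, 0.0, 0.001, -0.032, 0, 0.04, 0.0, 0.001, -0.032, 0, 0.04, 0.0, 0.001, -0.032, 0]}}

```text
time_s: 10.95
tcp_pos: [0.6222, 0.0159, 0.0295]
eef_rot: [179.9, 0.0, 86.7]
contact_force: [2.4, -1.0, -0.1]
grip_width: 0.0556
finger_force: 15.0
```

Request:
{"api": "arm_command", "payload": {"plan": [0.04, 0, 0, 0.008, 0, 0.04, 0, 0, 0.016, 0, 0.04, 0, 0, 0.024, 0, 0.04, 0, 0, 0.06, 0, 0.04, -0.03, 0.005, 0.06, 0.01, 0.04, -0.07, 0.012, 0.06, 0.04, 0.04, -0.11, 0.02, 0.06, 0.073, 0.04, -0.15, 0.027, 0.06, 0.073, 0.04, -0.1595, 0.0285, 0.06, 0.073, 0.04, -0.1595, 0.0285, 0.06, 0.073, 0.04, -0.1595, 0.0285, 0.06, 0.073, 0.04, -0.1595, 0.0285, 0.06, 0.073]}}

```text
time_s: 12.15
tcp_pos: [0.4637, 0.0443, 0.0899]
eef_rot: [179.9, 0.0, 90.8]
contact_force: [0.0, -0.0, -0.8]
grip_width: 0.0556
finger_force: 15.0
```

```bash
cat >> pl.py <<'E'
def gap():
    "white block pair just +y of the bay below: gap centre rel TCP"
    c,t=held()
    I=c['image'].astype(int);w=(I.min(2)>225).astype(np.uint8);w[:150]=0;w[250:]=0;w[:,:250]=0;w[:,390:]=0
    w=cv2.morphologyEx(w,cv2.MORPH_OPEN,np.ones((5,5)))
    b=blobs(w,100,3000);P=[]
    for st,ce,r in b:
        q=onz(c,[ce],.035)[0]-t;P.append(q);print('block',st,ce.round(1),q.round(4))
    if len(P)==2:
        g=(P[0]+P[1])/2;print('bay rel tcp',(g+[.0005,-.0315,0]).round(4))
E
python3 -c "
from pl import *
gap()"
```

```text
tcp [0.4635 0.0443 0.0897] yaw 90.84 w 0.05569519196969647
plate x off 0.0 edge y-23mm -0.0003 widpx 143.0 edge slope deg 0.18
block [ 300  195   39   31 1158] [318.4 209.9] [-0.0012  0.0318 -0.0547]
block [281 202  17  24 402] [289.1 213.4] [-0.0169  0.0297 -0.0547]
block [339 202  17  24 404] [347.  213.4] [ 0.0142  0.0301 -0.0547]
```

Request:
{"api": "arm_command", "payload": {"plan": [0.04, -0.0009, -0.0013, 0, 0, 0.04, -0.0009, -0.0013, -0.02, 0, 0.04, -0.0009, -0.0013, -0.035, 0, 0.04, -0.0009, -0.0013, -0.045, 0, 0.04, -0.0009, -0.0013, -0.05, 0, 0.04, -0.0009, -0.0013, -0.0545, 0, 0.04, -0.0009, -0.0013, -0.0545, 0, 0.04, -0.0009, -0.0013, -0.0545, 0]}}

```text
time_s: 13.0
tcp_pos: [0.4617, 0.0433, 0.0351]
eef_rot: [180.0, -0.0, 90.9]
contact_force: [0.1, -0.3, -0.0]
grip_width: 0.0561
finger_force: 15.0
```

Lower 1.3 mm, release, rise, then straight on above the next plate (P1 at ~(.626,.076)).

Request:
{"api": "arm_command", "payload": {"plan": [0.04, 0, 0, -0.0014, 0, 0.04, 0, 0, -0.0014, 0, 0.04, 0, 0, -0.0014, 0, 0.075, 0, 0, -0.0014, 0, 0.08, 0, 0, -0.0014, 0, 0.093, 0, 0, -0.0014, 0, 0.093, 0, 0, -0.0014, 0, 0.093, 0, 0, 0.02, 0, 0.093, 0, 0, 0.08, 0, 0.093, 0, 0, 0.08, 0, 0.093, 0, 0, 0.08, 0, 0.093, 0, 0, 0.08, 0]}}

```text
time_s: 14.2
tcp_pos: [0.4609, 0.0432, 0.1139]
eef_rot: [-180.0, 0.0, 90.9]
contact_force: [-0.3, -0.5, -0.6]
grip_width: 0.0929
finger_force: 0.0
```

```bash
python3 -c "
from pl import *
c=shot('wrist');s=manip.sense();print(s['tcp_pos'],s['grip_width'])
rep(c,wplates(c,(200,180,440,325)),.043)
c=shot('top');I=c['image'].astype(int)
R,G,B=I[...,0],I[...,1],I[...,2]
m=(R>1.3*B)&(R>120);m[:280]=0;m[350:]=0;m[:,:120]=0;m[:,230:]=0
rep(c,blobs(m,20,3000),.111)"
```

```text
[0.46022592 0.04326104 0.1130711 ] 0.09279610906454402
7188 [321.  257.6] c [0.4613 0.0439 0.043 ] cm [0.4613 0.0438 0.043 ] x 0.0532 y 0.0552 yaw 0.83
190 [161.8 313.7] c [0.4734 0.3245 0.111 ] cm [0.473  0.3249 0.111 ] x 0.0286 y 0.0312 yaw 0.01
```

Request:
{"api": "arm_command", "payload": {"plan": [0.093, 0.04, 0.009, 0, 0, 0.093, 0.08, 0.018, 0, -0.04, 0.093, 0.12, 0.027, 0, -0.073, 0.093, 0.164, 0.0333, 0, -0.073, 0.093, 0.164, 0.0333, -0.02, -0.073, 0.093, 0.164, 0.0333, -0.053, -0.073, 0.093, 0.164, 0.0333, -0.053, -0.073, 0.093, 0.164, 0.0333, -0.053, -0.073, 0.093, 0.164, 0.0333, -0.053, -0.073]}}

```text
time_s: 15.2
tcp_pos: [0.6257, 0.0766, 0.0628]
eef_rot: [179.9, -0.0, 86.7]
contact_force: [0.0, -0.3, 0.7]
grip_width: 0.0931
finger_force: 0.0
```

```bash
python3 -c "
from pl import *
below()"
```

```text
tcp [0.6262 0.0766 0.0635] yaw 86.67 plate rel x 0.0005 y 0.0011 cols 266.0 380.5 rows [238, 238, 238, 238, 238, 236, 238, 238, 240, 240, 238, 234] slope -3.21
```

Request:
{"api": "arm_command", "payload": {"plan": [0.093, 0.0003, 0.0003, -0.033, 0, 0.093, 0.0003, 0.0003, -0.033, 0, 0.093, 0.0003, 0.0003, -0.033, 0, 0.04, 0.0003, 0.0003, -0.033, 0, 0.04, 0.0003, 0.0003, -0.033, 0, 0.04, 0.0003, 0.0003, -0.033, 0, 0.04, 0.0003, 0.0003, -0.033, 0, 0.04, 0.0003, 0.0003, -0.033, 0, 0.04, 0.0003, 0.0003, -0.033, 0, 0.04, 0.0003, 0.0003, -0.033, 0]}}

```text
time_s: 16.25
tcp_pos: [0.626, 0.0767, 0.0289]
eef_rot: [180.0, 0.0, 86.7]
contact_force: [1.5, -0.8, 0.1]
grip_width: 0.0558
finger_force: 15.0
```

Request:
{"api": "arm_command", "payload": {"plan": [0.04, 0, 0, 0.008, 0, 0.04, 0, 0, 0.016, 0, 0.04, 0, 0, 0.024, 0, 0.04, 0, 0, 0.06, 0, 0.04, -0.03, 0.005, 0.06, 0.01, 0.04, -0.07, 0.012, 0.06, 0.04, 0.04, -0.11, 0.02, 0.06, 0.073, 0.04, -0.15, 0.027, 0.06, 0.073, 0.04, -0.1645, 0.0297, 0.06, 0.073, 0.04, -0.1645, 0.0297, 0.06, 0.073, 0.04, -0.1645, 0.0297, 0.06, 0.073, 0.04, -0.1645, 0.0297, 0.06, 0.073]}}

```text
time_s: 17.45
tcp_pos: [0.4623, 0.1064, 0.0893]
eef_rot: [179.9, -0.0, 90.8]
contact_force: [0.0, -0.4, -0.1]
grip_width: 0.0557
finger_force: 15.0
```

```bash
python3 -c "
from pl import *
gap()"
```

```text
tcp [0.4622 0.1064 0.0891] yaw 90.84 w 0.05577115613106375
plate x off -0.0001 edge y-23mm -0.0006 widpx 144.0 edge slope deg 0.69
block [ 300  194   39   31 1176] [319.3 208.9] [-0.0009  0.0325 -0.0541]
block [282 201  17  24 402] [290.1 212.3] [-0.0164  0.0305 -0.0541]
block [340 201  17  24 403] [347.9 212.4] [ 0.0145  0.0309 -0.0541]
```

Request:
{"api": "arm_command", "payload": {"plan": [0.04, -0.0004, -0.0002, 0, 0, 0.04, -0.0004, -0.0002, -0.02, 0, 0.04, -0.0004, -0.0002, -0.035, 0, 0.04, -0.0004, -0.0002, -0.045, 0, 0.04, -0.0004, -0.0002, -0.05, 0, 0.04, -0.0004, -0.0002, -0.0545, 0, 0.04, -0.0004, -0.0002, -0.0545, 0, 0.04, -0.0004, -0.0002, -0.0545, 0]}}

```text
time_s: 18.3
tcp_pos: [0.4611, 0.1064, 0.0346]
eef_rot: [180.0, -0.0, 90.9]
contact_force: [-0.2, 0.5, -0.9]
grip_width: 0.0562
finger_force: 15.0
```

Request:
{"api": "arm_command", "payload": {"plan": [0.04, 0, 0, -0.0014, 0, 0.04, 0, 0, -0.0014, 0, 0.04, 0, 0, -0.0014, 0, 0.075, 0, 0, -0.0014, 0, 0.08, 0, 0, -0.0014, 0, 0.093, 0, 0, -0.0014, 0, 0.093, 0, 0, -0.0014, 0, 0.093, 0, 0, 0.02, 0, 0.093, 0, 0, 0.08, 0, 0.093, 0, 0, 0.08, 0, 0.093, 0, 0, 0.08, 0, 0.093, 0, 0, 0.08, 0]}}

```text
time_s: 19.5
tcp_pos: [0.4603, 0.1063, 0.1134]
eef_rot: [-180.0, 0.0, 90.9]
contact_force: [-0.3, 0.5, -0.8]
grip_width: 0.093
finger_force: 0.0
```

```bash
python3 -c "
from pl import *
c=shot('wrist');s=manip.sense();print(s['tcp_pos'],s['grip_width'])
rep(c,wplates(c,(200,180,440,325)),.043)"
```

```text
[0.45964486 0.1062223  0.11257783] 0.09288886219530516
7205 [320.9 257.6] c [0.4607 0.1071 0.043 ] cm [0.4607 0.107  0.043 ] x 0.0531 y 0.0551 yaw 0.83
```

Request:
{"api": "arm_command", "payload": {"plan": [0.093, 0.04, 0.009, 0, 0, 0.093, 0.08, 0.018, 0, -0.04, 0.093, 0.12, 0.027, 0, -0.073, 0.093, 0.168, 0.0312, 0, -0.073, 0.093, 0.168, 0.0312, -0.02, -0.073, 0.093, 0.168, 0.0312, -0.053, -0.073, 0.093, 0.168, 0.0312, -0.053, -0.073, 0.093, 0.168, 0.0312, -0.053, -0.073, 0.093, 0.168, 0.0312, -0.053, -0.073]}}

```text
time_s: 20.45
tcp_pos: [0.629, 0.1377, 0.0623]
eef_rot: [179.9, -0.0, 86.7]
contact_force: [-0.0, -0.2, -0.1]
grip_width: 0.0931
finger_force: 0.0
```

```bash
python3 -c "
from pl import *
below()"
```

```text
tcp [0.6295 0.1377 0.063 ] yaw 86.68 plate rel x 0.0006 y 0.0002 cols 266.0 381.0 rows [240, 240, 240, 240, 238, 238, 240, 240, 240, 240, 240, 240] slope -3.84
```

Request:
{"api": "arm_command", "payload": {"plan": [0.093, 0.0003, -0.0005, -0.033, 0, 0.093, 0.0003, -0.0005, -0.033, 0, 0.093, 0.0003, -0.0005, -0.033, 0, 0.04, 0.0003, -0.0005, -0.033, 0, 0.04, 0.0003, -0.0005, -0.033, 0, 0.04, 0.0003, -0.0005, -0.033, 0, 0.04, 0.0003, -0.0005, -0.033, 0, 0.04, 0.0003, -0.0005, -0.033, 0, 0.04, 0.0003, -0.0005, -0.033, 0, 0.04, 0.0003, -0.0005, -0.033, 0]}}

```text
time_s: 21.5
tcp_pos: [0.6293, 0.137, 0.0284]
eef_rot: [180.0, -0.0, 86.7]
contact_force: [0.4, -0.7, 1.5]
grip_width: 0.0555
finger_force: 15.0
```

Request:
{"api": "arm_command", "payload": {"plan": [0.04, 0, 0, 0.008, 0, 0.04, 0, 0, 0.016, 0, 0.04, 0, 0, 0.024, 0, 0.04, 0, 0, 0.06, 0, 0.04, -0.03, 0.005, 0.06, 0.01, 0.04, -0.07, 0.012, 0.06, 0.04, 0.04, -0.11, 0.02, 0.06, 0.073, 0.04, -0.15, 0.027, 0.06, 0.073, 0.04, -0.1688, 0.0322, 0.06, 0.073, 0.04, -0.1688, 0.0322, 0.06, 0.073, 0.04, -0.1688, 0.0322, 0.06, 0.073, 0.04, -0.1688, 0.0322, 0.06, 0.073]}}

```text
time_s: 22.7
tcp_pos: [0.4614, 0.1692, 0.0889]
eef_rot: [179.9, -0.0, 90.8]
contact_force: [0.2, 0.2, -1.5]
grip_width: 0.0557
finger_force: 15.0
```

```bash
python3 -c "
from pl import *
gap()"
```

```text
tcp [0.4613 0.1691 0.0887] yaw 90.83 w 0.05532217873124749
plate x off -0.0002 edge y-23mm 0.0001 widpx 144.0 edge slope deg 0.69
block [ 284  178   71   47 1947] [318.7 199.4] [-0.0013  0.0377 -0.0537]
block [282 200  17  25 416] [290.1 211.9] [-0.0164  0.0308 -0.0537]
block [340 200  17  25 418] [347.9 211.9] [ 0.0144  0.0312 -0.0537]
```

Request:
{"api": "arm_command", "payload": {"plan": [0.04, -0.0003, -0.0006, 0, 0, 0.04, -0.0003, -0.0006, -0.02, 0, 0.04, -0.0003, -0.0006, -0.035, 0, 0.04, -0.0003, -0.0006, -0.045, 0, 0.04, -0.0003, -0.0006, -0.05, 0, 0.04, -0.0003, -0.0006, -0.0545, 0, 0.04, -0.0003, -0.0006, -0.0545, 0, 0.04, -0.0003, -0.0006, -0.0545, 0]}}

```text
time_s: 23.55
tcp_pos: [0.4602, 0.1687, 0.0341]
eef_rot: [180.0, -0.0, 90.9]
contact_force: [-0.1, -0.0, -0.3]
grip_width: 0.0559
finger_force: 15.0
```

Request:
{"api": "arm_command", "payload": {"plan": [0.04, 0, 0, -0.0014, 0, 0.04, 0, 0, -0.0014, 0, 0.04, 0, 0, -0.0014, 0, 0.075, 0, 0, -0.0014, 0, 0.08, 0, 0, -0.0014, 0, 0.093, 0, 0, -0.0014, 0, 0.093, 0, 0, -0.0014, 0, 0.093, 0, 0, 0.02, 0, 0.093, 0, 0, 0.08, 0, 0.093, 0, 0, 0.2, 0, 0.093, 0, 0, 0.2, 0, 0.093, 0, 0, 0.2, 0]}}

```text
time_s: 24.75
tcp_pos: [0.4611, 0.169, 0.2384]
eef_rot: [179.7, -0.1, 90.9]
contact_force: [1.1, -0.6, 0.7]
grip_width: 0.0934
finger_force: 0.0
```

Request:
{"api": "arm_command", "payload": {"plan": [0.093, 0, -0.02, 0.04, 0, 0.093, 0, -0.02, 0.04, 0, 0.093, 0, -0.02, 0.04, 0, 0.093, 0, -0.02, 0.04, 0]}}

```text
time_s: 25.15
tcp_pos: [0.4593, 0.1487, 0.2723]
eef_rot: [-179.9, 0.0, 90.9]
contact_force: [-0.3, 0.5, -0.6]
grip_width: 0.093
finger_force: 0.0
```

```bash
python3 -c "
from pl import *
c=shot('wrist','w7.png');s=manip.sense();print(s['tcp_pos'],s['eef_rot'],s['grip_width'])
rep(c,wplates(c,(200,180,440,325)),.043)
c=shot('top');I=c['image'].astype(int)
R,G,B=I[...,0],I[...,1],I[...,2]
m=(R>1.3*B)&(R>120);m[:280]=0;m[350:]=0;m[:,:120]=0;m[:,210:]=0
rep(c,blobs(m,20,3000),.111)"
```

```text
[0.45903897 0.1487087  0.27185737] [-1.79839651e+02  2.39389948e-02  9.08665415e+01] 0.09288135505994956
1979 [321.4 197.2] c [0.46   0.1641 0.043 ] cm [0.4599 0.1644 0.043 ] x 0.0536 y 0.0346 yaw 0.83
2304 [321.3 252.9] c [0.4608 0.1073 0.043 ] cm [0.4606 0.1074 0.043 ] x 0.0534 y 0.0445 yaw 0.85
1734 [321.  307.5] c [0.4612 0.0474 0.043 ] cm [0.4612 0.0474 0.043 ] x 0.0523 y 0.0377 yaw 0.86
195 [162.  313.9] c [0.4723 0.3245 0.111 ] cm [0.4726 0.3246 0.111 ] x 0.0308 y 0.0312 yaw 0.01
```

View pics/w7.png

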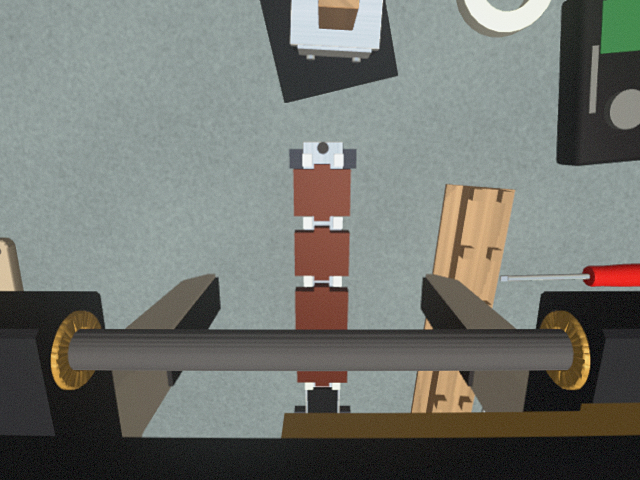

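All four plates lie in bays 0–3 (col ~321, rows 190, 253, 310, 370), the comb is empty and the roller stands at the top of the picture. Moving to look at the roller.

Request:
{"api": "arm_command", "payload": {"plan": [0.093, 0.01, 0.13, 0, -0.015, 0.093, 0.01, 0.13, 0, -0.015, 0.093, 0.01, 0.13, 0, -0.015, 0.093, 0.01, 0.13, 0, -0.015, 0.093, 0.01, 0.13, 0, -0.015, 0.093, 0.01, 0.13, 0, -0.015]}}

```text
time_s: 25.85
tcp_pos: [0.4695, 0.2779, 0.2728]
eef_rot: [-179.9, 0.1, 90.0]
contact_force: [-0.2, -0.2, -0.2]
grip_width: 0.0928
finger_force: 0.0
```

```bash
cat > ro.py <<'E'
from wm import *
def roller(f=None):
    c=shot('wrist',f);s=manip.sense();t=s['tcp_pos'];print('tcp',t.round(4),s['eef_rot'].round(2))
    I=c['image'].astype(int);R,G,B=I[...,0],I[...,1],I[...,2]
    m=(R>1.25*B)&(R>90);m[320:]=0;m[:,:150]=0;m[:,500:]=0
    m=cv2.morphologyEx(m.astype(np.uint8),cv2.MORPH_OPEN,np.ones((5,5)))
    rep(c,blobs(m,150,20000),.111)
    w=((I.min(2)>130)&(I[...,2]>=I[...,0])).astype(np.uint8);w[320:]=0;w[:,:150]=0;w[:,500:]=0
    w=cv2.morphologyEx(w,cv2.MORPH_OPEN,np.ones((5,5)))
    print('white');rep(c,blobs(w,800,40000),.049)
    k=(I.max(2)<70).astype(np.uint8);k[290:]=0;k[:,:130]=0;k[:,520:]=0
    print('black');rep(c,blobs(k,800,60000),.003)
E
python3 -c "
from ro import *
roller('w8.png')"
```

```text
tcp [0.4697 0.2777 0.2731] [-1.7995e+02  4.0000e-02  8.9950e+01]
1387 [321.2 165.3] c [0.4704 0.3276 0.111 ] cm [0.4701 0.3278 0.111 ] x 0.0291 y 0.0289 yaw -0.04
1433 [311.3 305.7] c [0.4613 0.2095 0.111 ] cm [0.4616 0.2079 0.111 ] x 0.0447 y 0.028 yaw -0.01
white
1687 [477.8 120.6] c [0.6162 0.3659 0.049 ] cm [0.6161 0.3658 0.049 ] x 0.0388 y 0.0441 yaw 0.33
3881 [320.8 160. ] c [0.4702 0.3283 0.049 ] cm [0.4699 0.3296 0.049 ] x 0.079 y 0.061 yaw -2.08
black
6918 [309.8 152.3] c [0.464  0.3312 0.003 ] cm [0.4583 0.3359 0.003 ] x 0.1176 y 0.1181 yaw 13.26
```

View pics/w8.png

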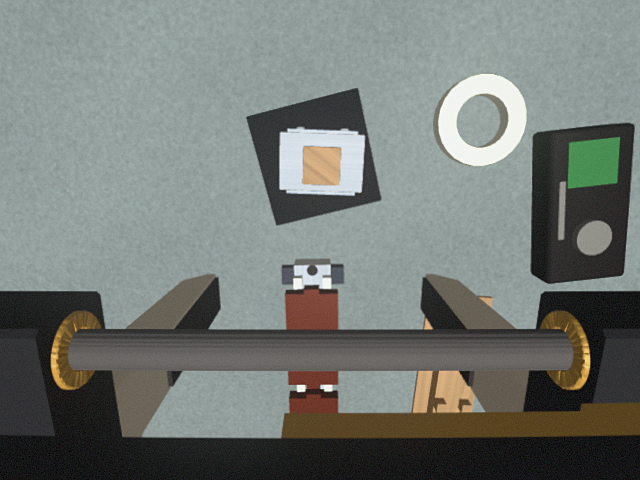

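The roller is at (321,165), turned about −2°, on its mat. The grip measures (0.470, 0.328). Descending onto it and gripping.

Request:
{"api": "arm_command", "payload": {"plan": [0.093, 0.0007, 0.049, -0.05, -0.03, 0.093, 0.0007, 0.049, -0.1, -0.03, 0.093, 0.0007, 0.049, -0.13, -0.03, 0.093, 0.0007, 0.049, -0.13, -0.03, 0.093, 0.0007, 0.049, -0.13, -0.03, 0.093, 0.0007, 0.049, -0.13, -0.03]}}

```text
time_s: 26.5
tcp_pos: [0.4725, 0.3279, 0.1472]
eef_rot: [179.8, -0.1, 88.2]
contact_force: [0.6, -0.1, -0.1]
grip_width: 0.0928
finger_force: 0.0
```

```bash
python3 -c "
from ro import *
roller()"
```

```text
tcp [0.4727 0.3281 0.1475] [ 1.7972e+02 -1.6000e-01  8.8230e+01]
4358 [315.2 268.3] c [0.4702 0.3336 0.111 ] cm [0.4702 0.3332 0.111 ] x 0.0285 y 0.0407 yaw -1.86
white
black
9868 [301.7 195.4] c [0.4637 0.3314 0.003 ] cm [0.4599 0.3569 0.003 ] x 0.1178 y 0.1181 yaw 13.83
```

Request:
{"api": "arm_command", "payload": {"plan": [0.093, -0.0012, 0, -0.06, 0, 0.093, -0.0012, 0, -0.06, 0, 0.093, -0.0012, 0, -0.06, 0, 0.093, -0.0012, 0, -0.06, 0, 0.01, -0.0012, 0, -0.06, 0, 0.01, -0.0012, 0, -0.06, 0, 0.01, -0.0012, 0, -0.06, 0, 0.01, -0.0012, 0, -0.06, 0, 0.01, -0.0012, 0, -0.06, 0, 0.01, -0.0012, 0, -0.06, 0, 0.01, -0.0012, 0, -0.06, 0, 0.01, -0.0012, 0, -0.06, 0], "squeeze": 40}}

```text
time_s: 27.75
tcp_pos: [0.4693, 0.3276, 0.0836]
eef_rot: [-180.0, 0.0, 88.3]
contact_force: [-0.1, -0.4, -0.2]
grip_width: 0.0337
finger_force: 0.0
```

Request:
{"api": "arm_command", "payload": {"plan": [0.01, 0, 0, 0, 0, 0.01, 0, 0, 0, 0, 0.01, 0, 0, 0, 0]}}

```text
time_s: 28.05
tcp_pos: [0.4693, 0.3276, 0.0836]
eef_rot: [-180.0, 0.0, 88.3]
contact_force: [0.3, -0.2, -0.2]
grip_width: 0.0298
finger_force: 40.0
```

Request:
{"api": "arm_command", "payload": {"plan": [0.01, 0, 0, 0.04, 0, 0.01, 0, 0, 0.09, 0, 0.01, 0, 0, 0.09, 0.15, 0.01, 0, 0, 0.09, 0.3, 0.01, 0, 0, 0.09, 0.45, 0.01, 0, 0, 0.09, 0.6, 0.01, 0, 0, 0.09, 0.74, 0.01, 0, 0, 0.09, 0.88, 0.01, 0, 0, 0.09, 1.02, 0.01, 0, 0, 0.09, 1.16, 0.01, 0, 0, 0.09, 1.3, 0.01, 0, 0, 0.09, 1.44], "squeeze": 60}}

```text
time_s: 29.25
tcp_pos: [0.4688, 0.3274, 0.1728]
eef_rot: [-179.9, -0.1, 171.1]
contact_force: [-0.3, 0.6, -3.4]
grip_width: 0.0298
finger_force: 60.0
```

Request:
{"api": "arm_command", "payload": {"plan": [0.01, 0, 0, 0, 0.1, 0.01, 0, 0, 0, 0.179, 0.01, 0, 0, 0, 0.179, 0.01, 0, 0, 0, 0.179, 0.01, 0, 0, 0, 0.179, 0.01, 0, 0, 0, 0.179]}}

```text
time_s: 29.85
tcp_pos: [0.4693, 0.3276, 0.1735]
eef_rot: [-180.0, -0.0, -179.0]
contact_force: [-0.5, -0.5, -3.6]
grip_width: 0.0298
finger_force: 60.0
```

Request:
{"api": "arm_command", "payload": {"plan": [0.01, -0.003, -0.03, 0, 0, 0.01, -0.006, -0.065, 0, 0, 0.01, -0.0093, -0.1, 0, 0, 0.01, -0.0093, -0.13, 0, 0, 0.01, -0.0093, -0.155, 0, 0, 0.01, -0.0093, -0.1596, 0, 0, 0.01, -0.0093, -0.1596, -0.02, 0, 0.01, -0.0093, -0.1596, -0.04, 0, 0.01, -0.0093, -0.1596, -0.043, 0, 0.01, -0.0093, -0.1596, -0.043, 0, 0.01, -0.0093, -0.1596, -0.043, 0]}}

```text
time_s: 30.95
tcp_pos: [0.4606, 0.1686, 0.1317]
eef_rot: [180.0, 0.1, -178.9]
contact_force: [0.4, -0.2, -3.5]
grip_width: 0.0297
finger_force: 60.0
```

```bash
python3 -c "
from h import *
c=shot('scene');s=manip.sense();print(s['tcp_pos'],s['eef_rot'],s['contact_force'])
u=proj(c,[s['tcp_pos']])[0].astype(int);print(u)
a,b=max(u[0]-120,0),max(u[1]-60,0)
cv2.imwrite('pics/s1.png',cv2.resize(c['image'][b:b+160,a:a+210][:,:,::-1],None,fx=3.6,fy=3.6))"
```

```text
[0.46079028 0.16855045 0.13189212] [ 1.79973458e+02  9.67605900e-02 -1.78939616e+02] [-0.11794512  0.31730154 -2.91734383]
[337 157]
```

View pics/s1.png

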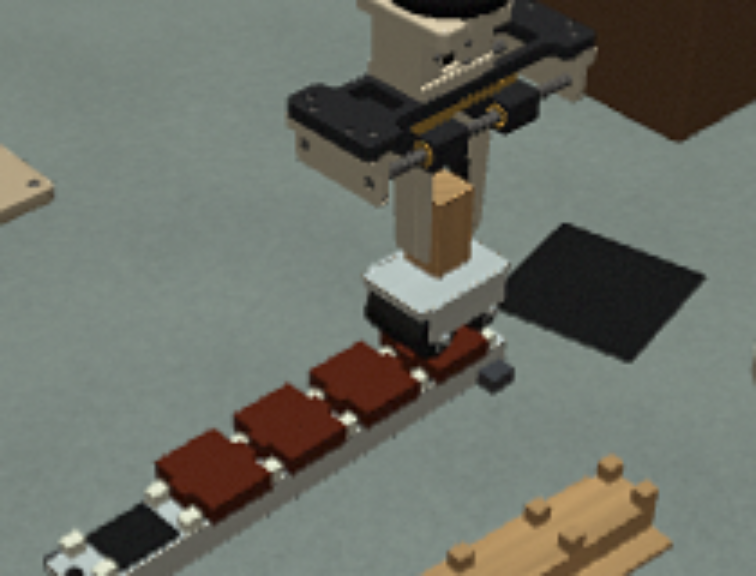

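The roller is aligned over the first plate, and all four plates are flat in their bays. Pressing down gradually.

Request:
{"api": "arm_command", "payload": {"plan": [0.01, 0, 0, -0.004, 0, 0.01, 0, 0, -0.008, 0, 0.01, 0, 0, -0.01, 0, 0.01, 0, 0, -0.012, 0, 0.01, 0, 0, -0.014, 0, 0.01, 0, 0, -0.016, 0, 0.01, 0, 0, -0.0175, 0, 0.01, 0, 0, -0.0175, 0, 0.01, 0, 0, -0.0175, 0]}}

```text
time_s: 31.9
tcp_pos: [0.4608, 0.1683, 0.1147]
eef_rot: [180.0, 0.1, -179.0]
contact_force: [-3.0, -0.5, 10.9]
grip_width: 0.0296
finger_force: 60.0
```

Request:
{"api": "arm_command", "payload": {"plan": [0.01, 0.0001, -0.008, 0, 0, 0.01, 0.0003, -0.016, 0, 0, 0.01, 0.0004, -0.024, 0, 0, 0.01, 0.0006, -0.032, 0, 0, 0.01, 0.0007, -0.04, 0, 0, 0.01, 0.0009, -0.048, 0, 0, 0.01, 0.001, -0.056, 0, 0, 0.01, 0.0012, -0.064, 0, 0, 0.01, 0.0012, -0.064, 0, 0]}}

```text
time_s: 32.8
tcp_pos: [0.462, 0.1036, 0.1147]
eef_rot: [180.0, 0.1, -179.0]
contact_force: [-3.4, -0.6, 10.5]
grip_width: 0.0296
finger_force: 60.0
```

Request:
{"api": "arm_command", "payload": {"plan": [0.01, 0.0001, -0.008, 0, 0, 0.01, 0.0003, -0.016, 0, 0, 0.01, 0.0004, -0.024, 0, 0, 0.01, 0.0006, -0.032, 0, 0, 0.01, 0.0007, -0.04, 0, 0, 0.01, 0.0009, -0.048, 0, 0, 0.01, 0.001, -0.056, 0, 0, 0.01, 0.0012, -0.063, 0, 0, 0.01, 0.0012, -0.063, 0, 0]}}

```text
time_s: 33.7
tcp_pos: [0.463, 0.0405, 0.1146]
eef_rot: [-180.0, 0.1, -179.0]
contact_force: [-4.6, -0.8, 11.3]
grip_width: 0.0301
finger_force: 60.0
```

Request:
{"api": "arm_command", "payload": {"plan": [0.01, 0.0001, -0.008, 0, 0, 0.01, 0.0003, -0.016, 0, 0, 0.01, 0.0004, -0.024, 0, 0, 0.01, 0.0006, -0.032, 0, 0, 0.01, 0.0007, -0.04, 0, 0, 0.01, 0.0009, -0.048, 0, 0, 0.01, 0.001, -0.056, 0, 0, 0.01, 0.0012, -0.062, 0, 0, 0.01, 0.0012, -0.062, 0, 0]}}

```text
time_s: 34.6
tcp_pos: [0.4641, -0.0219, 0.1146]
eef_rot: [-179.9, 0.1, -179.0]
contact_force: [-5.2, -1.5, 11.2]
grip_width: 0.0295
finger_force: 60.0
```

Request:
{"api": "arm_command", "payload": {"plan": [0.01, -0.001, -0.006, -0.001, 0, 0.01, -0.001, 0.0, -0.001, 0, 0.01, -0.0012, 0.008, -0.001, 0, 0.01, -0.0014, 0.016, -0.001, 0, 0.01, -0.0016, 0.024, -0.001, 0, 0.01, -0.0018, 0.032, -0.001, 0, 0.01, -0.0019, 0.04, -0.001, 0, 0.01, -0.002, 0.048, -0.001, 0, 0.01, -0.0021, 0.056, -0.001, 0, 0.01, -0.0023, 0.064, -0.001, 0, 0.01, -0.0025, 0.072, -0.001, 0, 0.01, -0.0026, 0.08, -0.001, 0]}}

```text
time_s: 35.8
tcp_pos: [0.4628, 0.0589, 0.1143]
eef_rot: [-179.9, 0.2, -179.0]
contact_force: [0.2, -1.7, 12.2]
grip_width: 0.0297
finger_force: 60.0
```

Request:
{"api": "arm_command", "payload": {"plan": [0.01, -0.0001, 0.008, 0, 0, 0.01, -0.0003, 0.016, 0, 0, 0.01, -0.0004, 0.024, 0, 0, 0.01, -0.0006, 0.032, 0, 0, 0.01, -0.0007, 0.04, 0, 0, 0.01, -0.0009, 0.048, 0, 0, 0.01, -0.001, 0.056, 0, 0, 0.01, -0.0012, 0.064, 0, 0, 0.01, -0.0014, 0.072, 0, 0, 0.01, -0.0016, 0.08, 0, 0, 0.01, -0.0018, 0.088, 0, 0, 0.01, -0.002, 0.096, 0, 0]}}

```text
time_s: 37.0
tcp_pos: [0.4612, 0.1554, 0.1145]
eef_rot: [180.0, 0.3, -179.0]
contact_force: [0.0, -1.3, 11.2]
grip_width: 0.0296
finger_force: 60.0
```

Request:
{"api": "arm_command", "payload": {"plan": [0.01, -0.0001, 0.008, 0, 0, 0.01, -0.0002, 0.014, 0, 0, 0.01, -0.0002, 0.014, 0, 0, 0.01, -0.0002, 0.014, 0.008, 0, 0.01, -0.0002, 0.014, 0.02, 0, 0.01, -0.0002, 0.014, 0.06, 0, 0.01, -0.0002, 0.014, 0.06, 0, 0.01, 0, 0.06, 0.06, 0, 0.01, 0, 0.1, 0.06, 0, 0.01, 0, 0.1, 0.06, 0, 0.01, 0, 0.1, 0.06, 0, 0.01, 0, 0.1, 0.06, 0]}}

```text
time_s: 38.2
tcp_pos: [0.4585, 0.2542, 0.1712]
eef_rot: [-179.9, -0.1, -179.0]
contact_force: [-0.1, 0.2, -4.0]
grip_width: 0.0299
finger_force: 60.0
```

```bash
cat > chk.py <<'E'
from m import *
c=shot('scene');s=manip.sense();print(s['tcp_pos'],s['contact_force'],s['grip_width'])
I=c['image'].astype(int);R,G,B=I[...,0],I[...,1],I[...,2]
m=(R>1.7*G)&(R>45)&(G<90)
m[:170]=0;m[280:]=0;m[:,:225]=0;m[:,365:]=0
for z in(.039,.043):
  for st,ce,r in blobs(m,60,3000):
    print(z,st,onz(c,[ce],z)[0].round(4))
cv2.imwrite('pics/s2.png',cv2.resize(c['image'][150:280,220:400][:,:,::-1],None,fx=4.3,fy=4.3))
E
python3 chk.py
```

```text
[0.4587332  0.25399486 0.17144313] [ 0.68086197 -0.12880176 -3.03428474] 0.029705393292362055
0.039 [323 182  29  19 305] [0.465  0.1672 0.039 ]
0.039 [303 194  30  20 335] [0.4659 0.1039 0.039 ]
0.039 [282 205  31  22 363] [0.4665 0.0409 0.039 ]
0.039 [260 218  32  22 399] [ 0.4681 -0.0213  0.039 ]
0.043 [323 182  29  19 305] [0.4685 0.1637 0.043 ]
0.043 [303 194  30  20 335] [0.4694 0.1007 0.043 ]
0.043 [282 205  31  22 363] [0.47   0.0381 0.043 ]
0.043 [260 218  32  22 399] [ 0.4716 -0.0238  0.043 ]
```

All four plates read as down: their positions match the bays at z=0.039 and not at 0.043. Returning the roller to the mat.

Request:
{"api": "arm_command", "payload": {"plan": [0.01, 0.005, 0.03, 0, 0, 0.01, 0.005, 0.06, 0, 0, 0.01, 0.005, 0.077, 0, 0, 0.01, 0.005, 0.077, -0.03, 0, 0.01, 0.005, 0.077, -0.06, 0, 0.01, 0.005, 0.077, -0.08, 0, 0.01, 0.005, 0.077, -0.08, 0, 0.01, 0.005, 0.077, -0.084, 0, 0.01, 0.005, 0.077, -0.084, 0, 0.01, 0.005, 0.077, -0.084, 0]}}

```text
time_s: 39.25
tcp_pos: [0.4651, 0.3324, 0.0898]
eef_rot: [179.9, 0.1, -179.0]
contact_force: [-0.2, -0.9, -3.5]
grip_width: 0.03
finger_force: 60.0
```

Request:
{"api": "arm_command", "payload": {"plan": [0.01, 0, 0, -0.003, 0, 0.01, 0, 0, -0.0055, 0, 0.01, 0, 0, -0.0055, 0, 0.01, 0, 0, -0.0055, 0]}}

```text
time_s: 39.65
tcp_pos: [0.4646, 0.3324, 0.0836]
eef_rot: [180.0, 0.1, -179.0]
contact_force: [0.1, -1.1, 3.2]
grip_width: 0.0301
finger_force: 60.0
```

Request:
{"api": "arm_command", "payload": {"plan": [0.01, 0, 0, 0.001, 0, 0.01, 0, 0, 0.001, 0, 0.04, 0, 0, 0.001, 0, 0.06, 0, 0, 0.001, 0, 0.093, 0, 0, 0.001, 0, 0.093, 0, 0, 0.001, 0, 0.093, 0, 0, 0.001, 0, 0.093, 0, 0, 0.03, 0, 0.093, 0, 0, 0.08, 0, 0.093, 0, 0, 0.13, 0, 0.093, 0, 0, 0.13, 0, 0.093, 0, 0, 0.13, 0], "squeeze": 15}}

```text
time_s: 40.85
tcp_pos: [0.4652, 0.3327, 0.2148]
eef_rot: [179.9, 0.2, -179.0]
contact_force: [-0.2, 0.2, -0.6]
grip_width: 0.0931
finger_force: 0.0
```

Request:
{"api": "arm_command", "payload": {"plan": [0.093, 0, -0.05, 0.05, 0, 0.093, 0, -0.05, 0.05, 0, 0.093, 0, -0.05, 0.05, 0, 0.093, 0, -0.05, 0.05, 0]}}

```text
time_s: 41.25
tcp_pos: [0.4639, 0.2821, 0.2615]
eef_rot: [180.0, -0.0, -179.0]
contact_force: [0.1, 0.3, -0.4]
grip_width: 0.0929
finger_force: 0.0
```

```bash
python3 - <<'E'
from m import *
exec(open('chk.py').read())
m=(R>1.25*B)&(R>110);m[:100]=0;m[190:]=0;m[:,:360]=0;m[:,:][:,420:]=0
for st,ce,r in blobs(m,40,2000): print('grip',st,onz(c,[ce],.085)[0].round(4))
I=c['image'][100:290,220:430];cv2.imwrite('pics/s3.png',cv2.resize(I[:,:,::-1],None,fx=3.1,fy=3.1))
E
```

```text
[0.46350013 0.28226352 0.26082498] [ 0.56795759 -0.69791201 -0.50221638] 0.09289935663937672
0.039 [323 182  29  19 304] [0.4649 0.1673 0.039 ]
0.039 [303 194  30  20 334] [0.4659 0.1041 0.039 ]
0.039 [282 205  31  21 361] [0.4665 0.0411 0.039 ]
0.039 [260 218  32  22 397] [ 0.468  -0.0213  0.039 ]
0.043 [323 182  29  19 304] [0.4684 0.1637 0.043 ]
0.043 [303 194  30  20 334] [0.4694 0.1009 0.043 ]
0.043 [282 205  31  21 361] [0.4699 0.0382 0.043 ]
0.043 [260 218  32  22 397] [ 0.4715 -0.0237  0.043 ]
grip [379 136  17  10  90] [0.4422 0.3638 0.085 ]
```

View pics/s3.png

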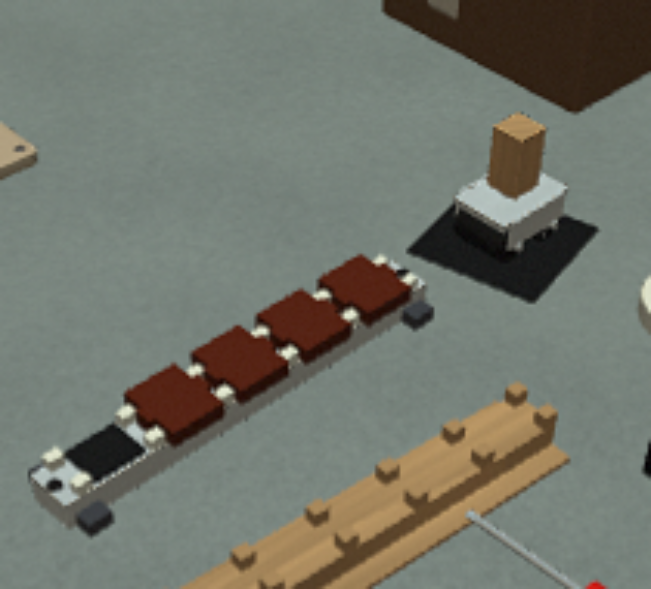

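The plates are bedded, the roller stands upright mid-mat at (515,190) and the arm is clear.

```bash
python3 -c "
from bench import finish_job
print(finish_job())"
```

```text
the job is handed in; nothing more can be done
None
```

I laid all four plates in bays 0–3, bedded them down with the roller, stood the roller back upright on its mat and handed the job in at about 41 s; the last pictures looked right, but the hand-in gave no pass or fail.

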